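# Lay the mounting rails across a distribution box

## Task

Fit out the open distribution box: lay one of the two long mounting rails across each of its two rows, open side up and flat on both side profiles, between the ears and centred between the walls, lowering them gently rather than dropping them. The short offcut lying on one of the rails cannot span the gap: put it in the stock bin on the bench. Leave everything else where it is.

Things in the scene. Friction and masses are not known exactly. Their poses are not given: they have to be found in the camera images.
- frame: white steel distribution box without cover, on its back, fixed, 250 (x) by 242 mm (y), walls 60 mm high, 3 mm thick. Origin: centre of underside. Inside, two side profiles 25 mm wide run along x at y = -95 and +95 mm, tops 42 mm up, 165 mm clear gap. Rails lie along y across both, 8 mm free at each end to the walls. Low brass bars (24 mm high) lie along both x-end walls.
- near_row (a point): middle of the row at x = -62.5 mm of the box: half-way between the profiles, level with their tops (42 mm above the bench), axes as the box; a rail lies along y here. On each profile two bent-up ears, 8 mm high, 3 mm thick, face each other 37 mm apart about the row: the 27 mm floor of a rail sits between them, 5 mm to spare each side, its flanges above them.
- far_row (a point): middle of the other row, at x = +62.5 mm of the box, likewise.
- rail_a_mid (a point): A perforated top-hat mounting rail of zinc-plated steel, open side up: 220 mm long, 15 mm high, 0.15 kg; its floor is 27 mm wide, the two flanges along the top reach 35 mm overall and lie 13 to 15 mm up: grip across these. Point: its middle, 7.5 mm above its underside. x along it, y across, z up. At the start the offcut lies on top of this one.
- rail_b_mid (a point): Another perforated top-hat mounting rail of zinc-plated steel, open side up: 220 mm long, 15 mm high, 0.15 kg; its floor is 27 mm wide, the two flanges along the top reach 35 mm overall and lie 13 to 15 mm up: grip across these. Point: its middle, 7.5 mm above its underside. x along it, y across, z up. Nothing lies on it.
- offcut_mid (a point): offcut of the same rail (35 mm over the flanges, 15 mm high), only 140 mm long, too short for the 165 mm gap, 0.095 kg. It lies open side up across the top of a long rail, its underside 15 mm above the bench. Point: its middle, 7.5 mm above its underside. x along it, z up.
- bin_floor (a point): stock bin standing on the bench, fixed: 200 mm along its y, 130 mm along its x, walls 3 mm thick, 70 mm high (42 mm at the lowered front, the -y end). Point: centre of its inner floor, 3 mm above the bench; inside 194 by 124 mm.
- big_carton: fixed: open brown carton of switch parts, 130 (x) by 200 (y) by 75 mm high, flaps and contents stand up to about 140 mm. Origin: centre of underside.
- carton_tall: bystander: white carton standing close beside one end of the rail that has the offcut on it, 60 by 60 by 95 mm high. Origin: centre of underside.
- carton_low: bystander: small brown carton close beside the other rail, anywhere from its middle to its end, 80 (x) by 55 (y) by 45 mm high. Origin: centre of underside.
- screw_pack: bystander: small brown accessory carton on the floor of the box between the rows, 55 by 40 by 22 mm high. Origin: centre of underside.
- breaker: bystander: three-pole circuit breaker lying on its back beyond the box, 85 by 53 by 73 mm high. Origin: centre of underside.
- ferrule_jar: bystander: small clear jar with a screw cap, 60 mm across, 70 mm high, beyond the box. Origin: centre of underside.
- socket_insert: bystander: flush socket insert, 71 by 71 by 36 mm high. Origin: centre of underside.
- junction_box: bystander: square grey junction box, 80 by 80 by 42 mm high. Origin: centre of underside.
There are look-alikes about, which are no part of the job. Leave any blue or yellow look-alike of the part that bears offcut_mid alone.

How it is judged:
By the outcome, as a careful person would: the job done as asked, in the order asked, and still so for the second after the job is handed in, with the robot touching nothing.
It also fails if it takes over 72 s, if anything falls off the work surface, if the arm or the gripper's body presses on something with over 40 N, if the wrist force passes 120 N, or if a joint passes its speed limit or range.

## Robot

A 6-joint arm with a two-finger parallel gripper is mounted at the origin on the work surface. World frame = base frame: x ahead of the robot, y to its left, z up, the work surface at z = 0. Lengths are in m, angles in rad, forces in N, time in s.
With the tool pointing down it reaches from about 0.25 to 0.725 m from the base axis. Payload 4 kg.
Tool frame: the origin (TCP) lies midway between the tips of the shut fingers; the grasp point (between the pads) lies 19 mm behind it; z points along the fingers, x is the direction in which the jaws open and shut, and the axes are right-handed (so a half turn about z gives the same grasp; the last joint's range is limited). The gripper opens to 85 mm and grips with 20 to 120 N. Pads are 22 mm wide; open, the fingers measure 114 mm over their backs; the gripper's body (76 mm by 85 mm) begins 54 mm behind the grasp point. The pads swing forward as they close: fully open they stand 13 mm farther back than shut.
Start: joints at [0, 0.241, 0.005, 1.335, 0, 1.571], TCP at [0.5, -0, 0.231] pointing down, gripper open.
Joint ranges: [-2.72, 2.72], [-1.05, 1.87], [-1.09, 1.28], [-1.99, 2.15], [-1.42, 1.44], [-3.14, 3.14]. Speed limits (rad/s): [2.79, 2.79, 3.14, 3.14, 3.14, 3.14].

## Interface

Orientations are given as a unit quaternion [x, y, z, w].
In Python, from rig import robot, viewer gives the robot as it stands.
- The arm moves only by the tool move_arm, never from a script. Its argument "targets" is one flat list of numbers, 7 for each row, row after row: the turn, a rotation vector about the world's x, y, z in degrees, then the shift along the world's x, y, z in cm, then the opening in per cent of the stroke, from 0 (shut) to 100 (fully open). In form: [ax, ay, az, tx, ty, tz, hand, ax, ay, az, tx, ty, tz, hand, ...]. A call has 1 to 8 rows; each row shifts and turns the commanded pose from where the row before left it; what a row does not reach is not made up. A row lasts 1/12 s, in which the tool goes at most 41.7 mm and 7.16 degrees, less where a joint would pass 70% of its speed; a pose out of reach is approached as far as the arm can. A call is refused whole if a number of a shift passes 4.17 or a number of a turn 7.16, either way. A call with a gripper value outside its range is refused whole. The fingers move at their own pace and stop on an object; the grip force is fixed at half the most. Time passes only in rows, so rows that do not move let the fingers close. It gives the time, the measured TCP pose, the force and the opening at its end, in the units of the state.
- robot.observe(): the state, without advancing time (a new reading comes with each control period).
- viewer.capture(name): name is "scene" or "side" or "wrist"; returns (picture, depth): 400x640x3 uint8, red, green, blue; 400x640 float32, m along the optical axis (not along the pixel's ray), 0 where there is no reading.
- viewer.calibration(name): a dict with "fx", "fy", "cx", "cy" (pixels), "rvec" (rotation vector, rad) and "tvec" (3), from world to camera coordinates, as OpenCV has them. Camera axes: x right, y down, z forward; pixel columns grow to the right and rows downward; lengths in m; the calibration is good to about 2 mm. A picture is of the moment at which its call begins: read the wrist's pose just before it. calibration takes no time and is no camera call; for the wrist camera it gives the pose at the moment of the call.
- robot.finish_job(): hands the job in, once; it reports no verdict.
The state is a dict: "clock": time; "qpos": joint angles; "qvel": joint speeds; "joint_efforts": joint torques, N m; "tcp_pos": TCP position; "tool_rot": TCP orientation; "ft_force": force on the tool from outside, world axes, zero at the start; "moment": the same for the moment, N m; "width": finger opening in m.
Only numpy, scipy, OpenCV 4.12 (cv2) and the standard library are available. Lean on these libraries where they do the work, as an engineer would, in place of code of your own. Each camera call takes 0.05 s, during which the arm holds its last target.

## Working session

There is one attempt and no reset: what is moved stays moved. The work goes in short steps, Python scripts to look and compute and a tool call to move; the robot and the scene stay as the last step left them, time stands still between calls to the robot, and variables do not carry over. Pictures are saved under pics/ and viewed, and the job is handed in when it is done.

Besides the shell and the picture viewer there is one more tool, called after "Request:" as a command line: name --argument value ..., lists and objects as JSON in quotes. move_arm: Moves the arm, as the interface text tells. Its arguments: {"type":"object","properties":{"targets":{"type":"array","items":{"type":"number"}}},"required":["targets"]}

```bash
ls; mkdir -p pics; python3 - <<'E'
from rig import robot, viewer
import cv2, numpy as np
print(robot.observe())
for n in ["scene","side","wrist"]:
    p,d=viewer.capture(n); cv2.imwrite(f"pics/{n}0.png",p[:,:,::-1]); np.savez(f"{n}0.npz",p=p,d=d,**{k:np.array(v) for k,v in viewer.calibration(n).items()})
    print(n,viewer.calibration(n))
E
```

```text
pics
{'clock': 0.0, 'qpos': array([-2.25939718e-07,  2.41402144e-01,  3.72876170e-03,  1.33519147e+00,
       -5.02331676e-06,  1.57082403e+00]), 'qvel': array([-0.00118155, -0.00056867,  0.00177383, -0.00071984, -0.00022955,
        0.00048484]), 'joint_efforts': array([ 5.50268451e-04, -3.72315860e+01,  2.52406776e+01,  1.67737965e-02,
        2.29149265e-05,  1.14679995e-05]), 'tcp_pos': array([ 4.99373344e-01, -1.63740491e-06,  2.30420093e-01]), 'tool_rot': array([ 9.99999465e-01, -1.39612006e-05, -1.03425999e-03,  2.52586556e-06]), 'ft_force': array([ 0.1151521 , -0.69030416,  0.07335387]), 'moment': array([-0.01848086,  0.02482466, -0.01749065]), 'width': 0.0851371130972367}
scene {'fx': 364.81222794893307, 'fy': 364.81222794893307, 'cx': 316.81934540998594, 'cy': 198.36944190240735, 'rvec': array([ 1.03264763,  2.48232198, -0.95646787]), 'tvec': array([ 0.34155271, -0.22039119,  1.41816425])}
side {'fx': 453.48643627767626, 'fy': 453.48643627767626, 'cx': 325.65095346321993, 'cy': 202.39595810161677, 'rvec': array([ 2.39229408, -0.14868603,  0.08159515]), 'tvec': array([-0.47830742,  0.0728923 ,  1.38627136])}
wrist {'fx': 347.90338847032655, 'fy': 347.90338847032655, 'cx': 319.257907491483, 'cy': 202.45532496306208, 'rvec': array([-2.80945209e+00, -9.93376618e-04,  1.96536450e-03]), 'tvec': array([-0.50024059, -0.0426728 ,  0.38113376])}
```

View pics/scene0.png

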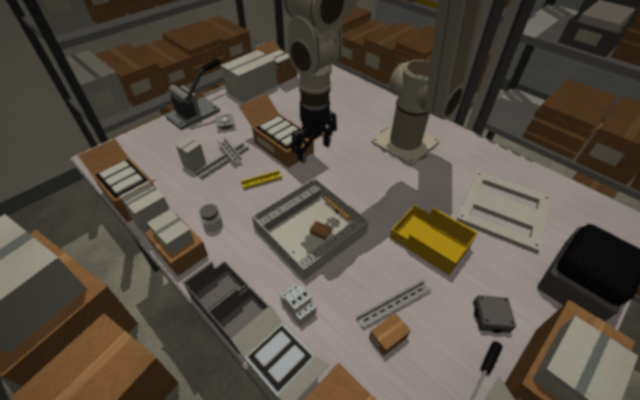

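View pics/side0.png

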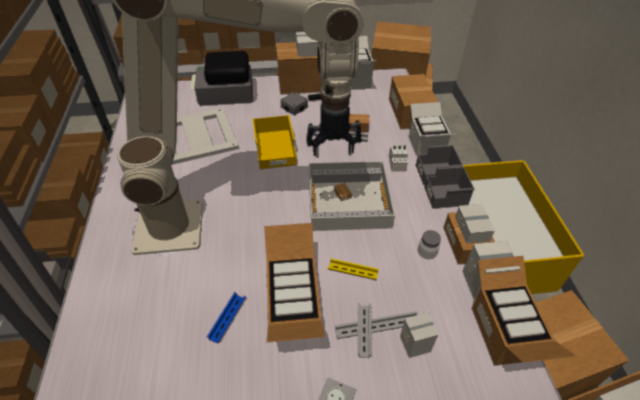

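View pics/wrist0.png

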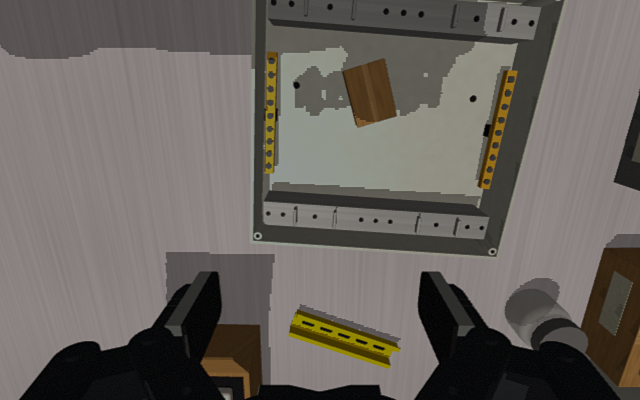

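The side view shows the grey offcut across rail A at about (365,330). The look-alikes are yellow at (353,269) and blue at (228,317). Rail B is at scene (394,304), with the brown carton beside it. I'll take close crops next.

```bash
cat > h.py <<'E'
import numpy as np, cv2
from scipy.spatial.transform import Rotation as Ro
def load(f):
    z=np.load(f); return dict(z)
def cap(n,f):
    from rig import viewer
    c=viewer.calibration(n); p,d=viewer.capture(n)
    np.savez(f,p=p,d=d,**{k:np.array(v) for k,v in c.items()}); return load(f)
def world(s,pts=None):
    """world coords for every pixel from depth (HxWx3)"""
    R=Ro.from_rotvec(s['rvec']).as_matrix();t=s['tvec']
    h,w=s['d'].shape; u,v=np.meshgrid(np.arange(w),np.arange(h)); d=s['d']
    P=np.stack([(u-s['cx'])/s['fx']*d,(v-s['cy'])/s['fy']*d,d],-1)
    return (P-t)@R
def plane(s,u,v,z):
    R=Ro.from_rotvec(s['rvec']).as_matrix();t=s['tvec']
    r=np.array([(u-s['cx'])/s['fx'],(v-s['cy'])/s['fy'],1.])@R; o=-t@R
    return o+r*(z-o[2])/r[2]
def proj(s,P):
    R=Ro.from_rotvec(s['rvec']).as_matrix(); q=np.atleast_2d(P)@R.T+s['tvec']
    return np.c_[q[:,0]/q[:,2]*s['fx']+s['cx'],q[:,1]/q[:,2]*s['fy']+s['cy']]
def ortho(s,z,x0,x1,y0,y1,res=0.0005):
    """top-down photo at height z; col = (x-x0)/res, row=(y1-y)/res"""
    X,Y=np.meshgrid(np.arange(x0,x1,res),np.arange(y1,y0,-res))
    q=proj(s,np.c_[X.ravel(),Y.ravel(),np.full(X.size,z)]).reshape(X.shape+(2,)).astype(np.float32)
    return cv2.remap(s['p'],q[...,0],q[...,1],cv2.INTER_LINEAR)
def crop(s,x,y,w,h,k,f):
    cv2.imwrite(f,cv2.resize(s['p'][y:y+h,x:x+w],None,fx=k,fy=k,interpolation=cv2.INTER_CUBIC)[:,:,::-1])
E
python3 - <<'E'
from h import *
a=load('side0.npz'); b=load('scene0.npz')
crop(a,300,240,160,120,5,'pics/sideA.png'); crop(b,340,260,120,100,6,'pics/sceneB.png'); crop(b,170,120,130,90,6,'pics/sceneA.png')
W=world(a)
for p in [(365,330),(365,310),(365,350),(345,329),(395,322),(418,330),(292,280),(350,195),(275,150)]: print('side',p,W[p[1],p[0]].round(3))
W=world(b)
for p in [(394,304),(390,327),(432,240),(310,228),(230,152)]: print('scene',p,W[p[1],p[0]].round(3))
E
```

```text
side (365, 330) [ 0.528 -0.416  0.011]
side (365, 310) [ 0.538 -0.364  0.017]
side (365, 350) [ 0.517 -0.471  0.017]
side (345, 329) [ 0.48  -0.4   -0.002]
side (395, 322) [ 0.612 -0.399  0.002]
side (418, 330) [ 0.637 -0.473  0.096]
side (292, 280) [ 0.355 -0.293  0.085]
side (350, 195) [0.568 0.051 0.017]
side (275, 150) [0.34  0.319 0.   ]
scene (394, 304) [0.579 0.377 0.002]
scene (390, 327) [0.657 0.413 0.045]
scene (432, 240) [0.332 0.335 0.004]
scene (310, 228) [0.571 0.055 0.025]
scene (230, 152) [ 0.526 -0.41   0.015]
```

View pics/sideA.png

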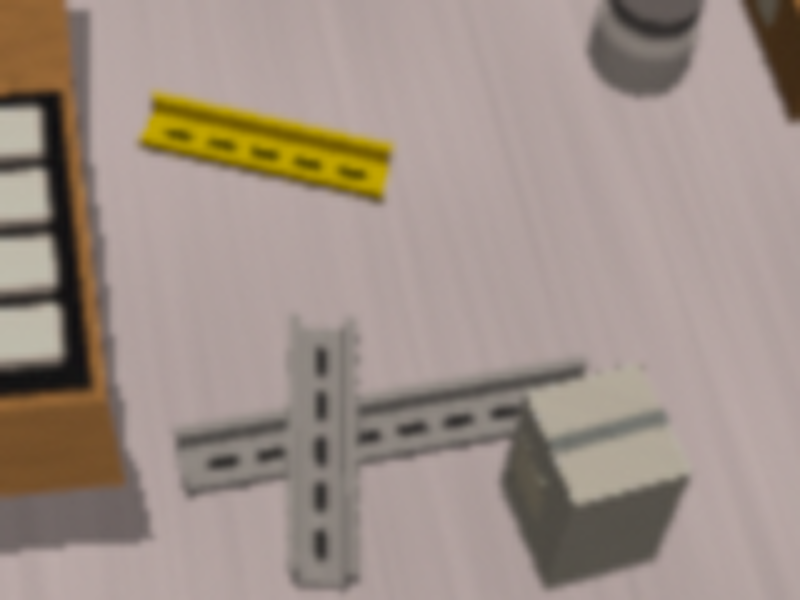

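View pics/sceneB.png

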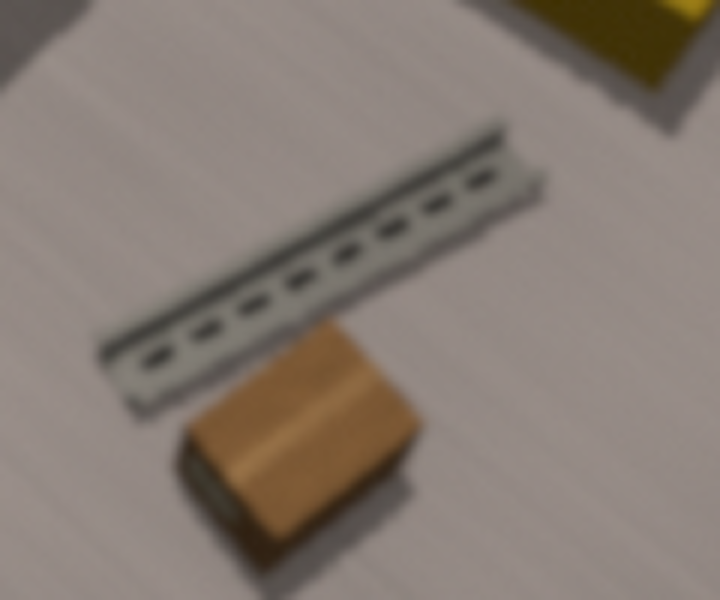

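View pics/sceneA.png

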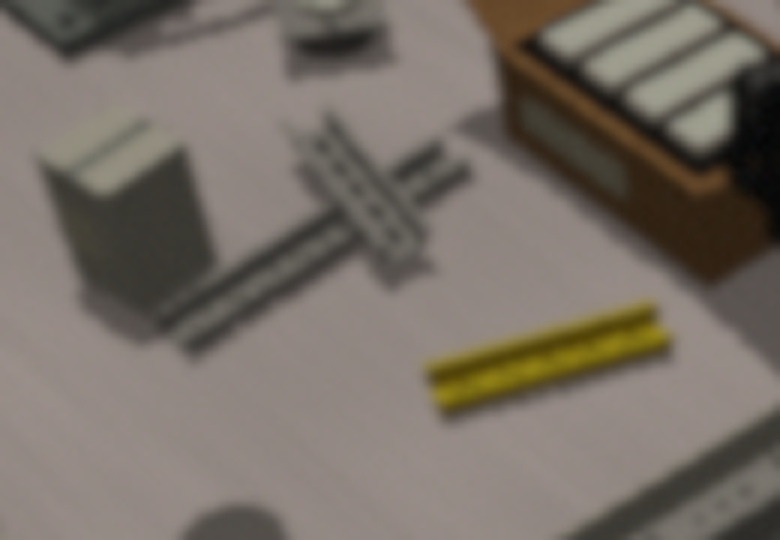

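The crops confirm the offcut is the grey short piece on top of rail A, with 5 slots and raised. Next I'll measure everything in top-down rectified views.

```bash
python3 - <<'E'
from h import *
a=load('side0.npz'); b=load('scene0.npz'); w=load('wrist0.npz')
def sv(s,z,x0,x1,y0,y1,res,f):
    im=ortho(s,z,x0,x1,y0,y1,res)
    for i,x in enumerate(np.arange(np.ceil(x0/.05)*.05,x1,.05)):
        c=int((x-x0)/res); im[:6,c]=[255,0,0]; 
    for y in np.arange(np.ceil(y0/.05)*.05,y1,.05):
        im[int((y1-y)/res),:6]=[255,0,0]
    cv2.imwrite(f,im[:,:,::-1])
sv(w,.06,.40,.75,-.1,.2,.0005,'pics/o_w_box.png')
sv(a,.06,.40,.75,-.1,.2,.0005,'pics/o_s_box.png')
sv(a,.03,.42,.72,-.53,-.30,.0004,'pics/o_s_off.png')
sv(b,.015,.40,.75,.27,.5,.0005,'pics/o_c_B.png')
sv(a,.07,.22,.45,.2,.45,.0005,'pics/o_s_bin.png')
E
```

```text
Traceback (most recent call last):
IndexError: index 500 is out of bounds for axis 0 with size 500
```

View pics/o_w_box.png

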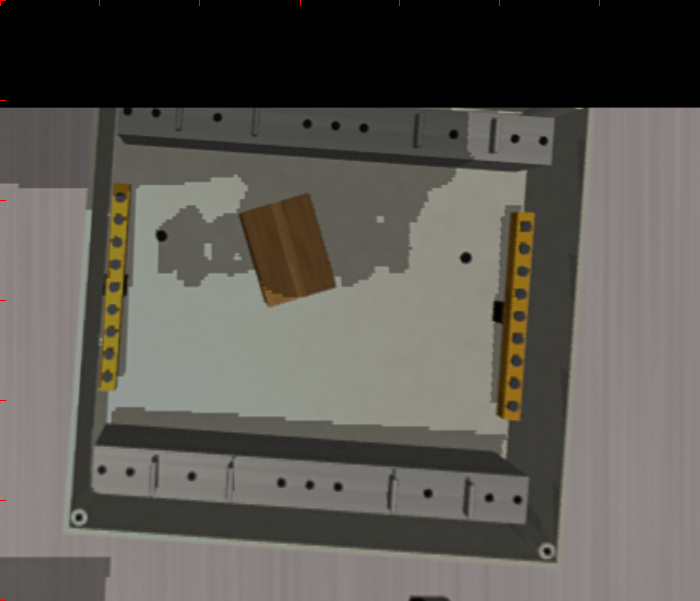

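View pics/o_s_box.png

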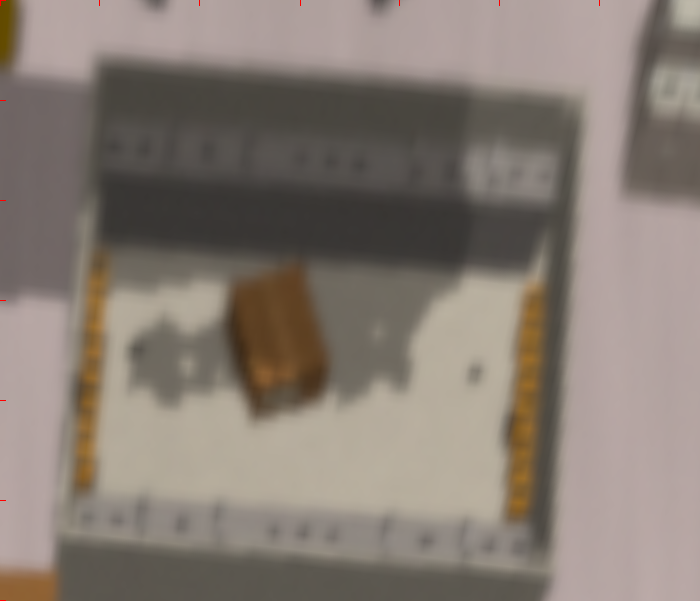

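View pics/o_s_off.png

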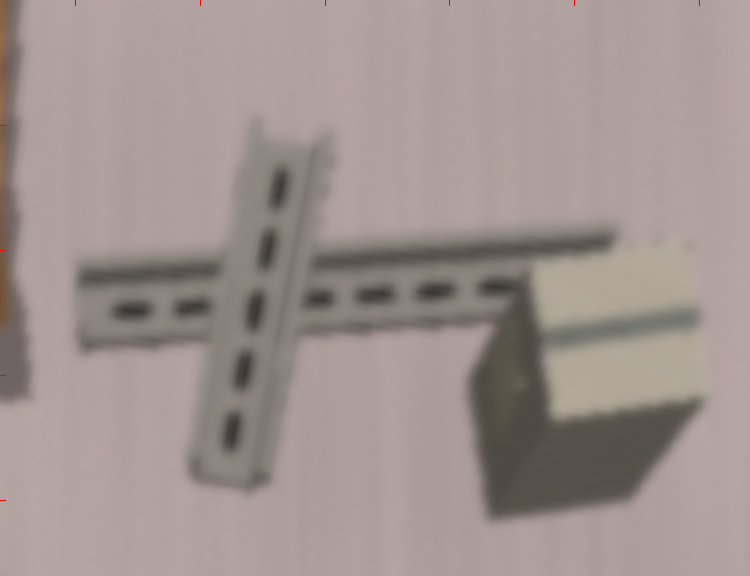

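View pics/o_c_B.png

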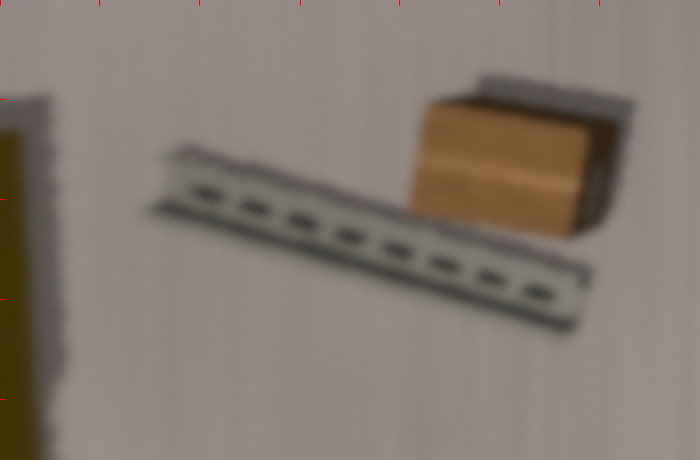

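```bash
python3 - <<'E'
from h import *
a=load('side0.npz'); b=load('scene0.npz'); w=load('wrist0.npz')
R=Ro.from_rotvec(w['rvec']).as_matrix(); print('cam',-w['tvec']@R,'axis',R[2]); 
for v in (0,200,399): print(plane(w,320,v,0.02))
# bin: side & scene
for n,s in (('a',a),('b',b)):
    im=ortho(s,.07,.2,.48,.2,.46,.0005); cv2.imwrite(f'pics/bin_{n}.png',im[:,:,::-1])
for p in [(257,310),]:
    pass
# slot middle of offcut in raw side image ~ (300+321/5, 240+450/5)
print(plane(a,300+321/5,240+450/5,.017))
E
```

```text
cam [0.50075381 0.0841645  0.37347893] axis [-0.00124558 -0.32606691 -0.94534587]
[0.50086419 0.15393854 0.02      ]
[ 0.50108243 -0.03497134  0.02      ]
[ 0.50140626 -0.31528566  0.02      ]
[ 0.52540173 -0.41855939  0.017     ]
```

View pics/bin_a.png

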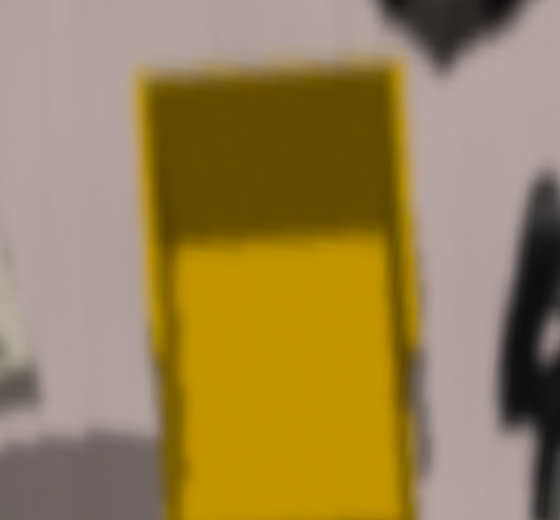

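View pics/bin_b.png

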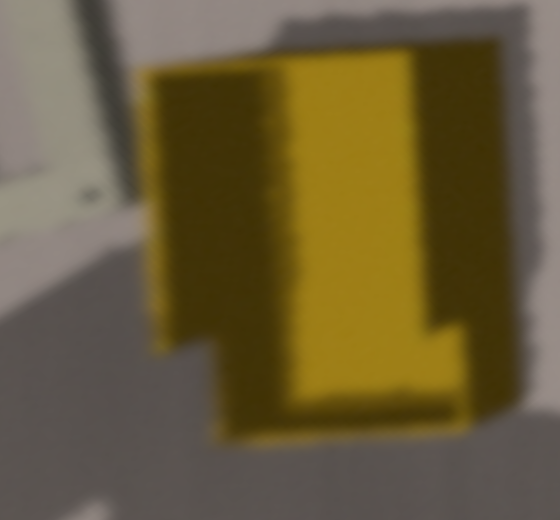

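Readings so far:
- **Bin:** centre about (0.340, 0.327), yaw about 3°. The rim is 131 mm wide, against 130 mm given.
- **Offcut:** about (0.525, -0.419), axis about 80°.

I'll move over it for a wrist look.

Request:
move_arm --targets '[0,0,-2,0.3,-4,0,70,0,0,-2,0.3,-4,0,70,0,0,-2,0.3,-4,0,70,0,0,-2,0.3,-4,0,70,0,0,-2,0.3,-4,0,70,0,0,0,0.3,-4,0,70,0,0,0,0.3,-4,0,70,0,0,0,0.3,-4,0,70]'

```text
clock: 0.82
tcp_pos: [0.5236, -0.3219, 0.2309]
tool_rot: [0.996, -0.087, -0.0, -0.0]
ft_force: [0.8, -0.4, -0.1]
width: 0.0598
```

Request:
move_arm --targets '[0,0,0,0,-3,0,70,0,0,0,0,0,0,70,0,0,0,0,0,0,70]'

```text
clock: 1.07
tcp_pos: [0.5232, -0.3515, 0.2299]
tool_rot: [0.996, -0.089, -0.001, -0.001]
ft_force: [0.9, 0.5, -0.3]
width: 0.0597
```

```bash
python3 - <<'E'
from h import *
w=cap('wrist','w1.npz'); cv2.imwrite('pics/w1.png',w['p'][:,:,::-1])
from rig import robot
o=robot.observe(); print(o['tcp_pos'],o['qpos'],o['width'],o['clock'])
im=ortho(w,.03,.42,.72,-.53,-.30,.0004); cv2.imwrite('pics/w1o.png',im[:,:,::-1])
E
```

```text
[ 0.52346383 -0.35012808  0.23030854] [-5.89775520e-01  5.09876081e-01  3.97230410e-01  1.46017057e+00
  5.20053981e-04  1.15682619e+00] 0.05986541087116125 1.1167
```

View pics/w1.png

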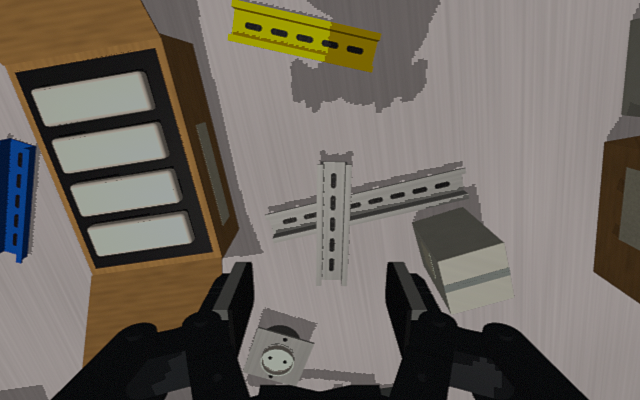

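View pics/w1o.png

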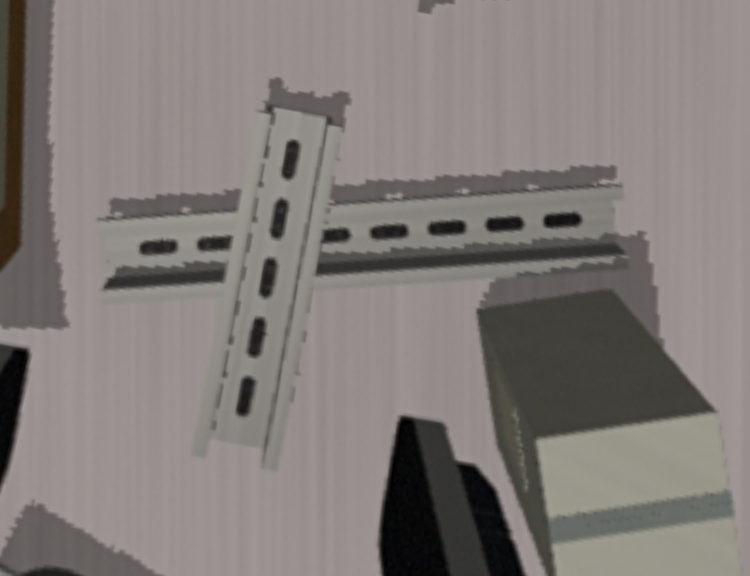

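In the wrist view the offcut's middle is at about (334,225) px. That gives (0.5275, -0.416) with the axis at 79°, and its measured length of 140 mm matches. I'm descending, with the fingertips staying above rail A's top (15 mm).

Request:
move_arm --targets '[0,0,-1,0.1,-1.6,-4,70,0,0,0,0.1,-1.6,-4,70,0,0,0,0.1,-1.7,-4,70,0,0,0,0.1,-1.7,-4,70,0,0,0,0,0,-2.5,70,0,0,0,0,0,-1.5,70,0,0,0,0,0,0,70,0,0,0,0,0,0,70]'

```text
clock: 1.78
tcp_pos: [0.5277, -0.4114, 0.0367]
tool_rot: [0.995, -0.095, -0.001, -0.001]
ft_force: [-0.0, 0.9, 0.5]
width: 0.0599
```

```bash
python3 - <<'E'
from h import *
w=cap('side','s2.npz'); crop(w,290,240,160,120,5,'pics/s2.png')
w=cap('wrist','w2.npz'); cv2.imwrite('pics/w2.png',w['p'][:,:,::-1])
from rig import robot
o=robot.observe(); print(o['tcp_pos'],o['tool_rot'],o['width'],o['clock'],o['ft_force'])
E
```

```text
[ 0.52940728 -0.41320539  0.03952817] [ 9.95473336e-01 -9.50277578e-02  1.37516801e-03  8.18852680e-04] 0.05972653966233688 1.8833 [-0.0701146  -0.26558223  0.13774659]
```

View pics/s2.png

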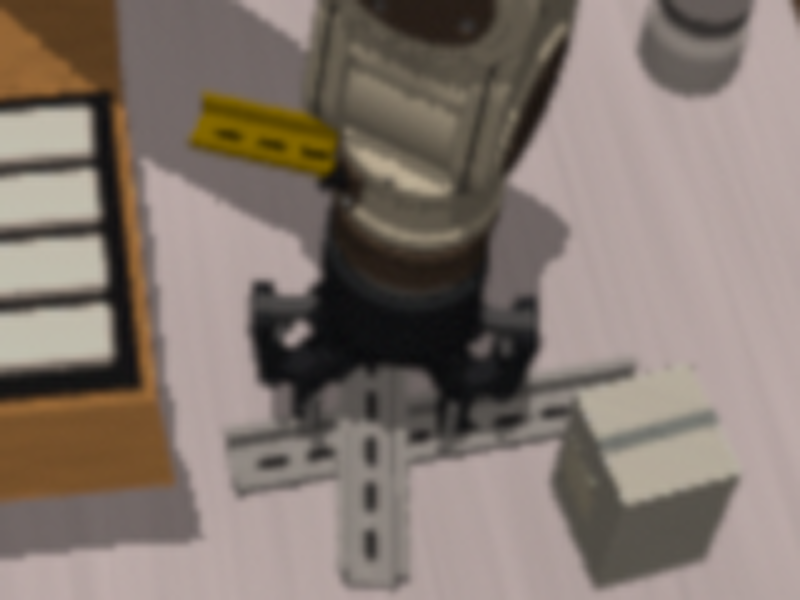

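View pics/w2.png

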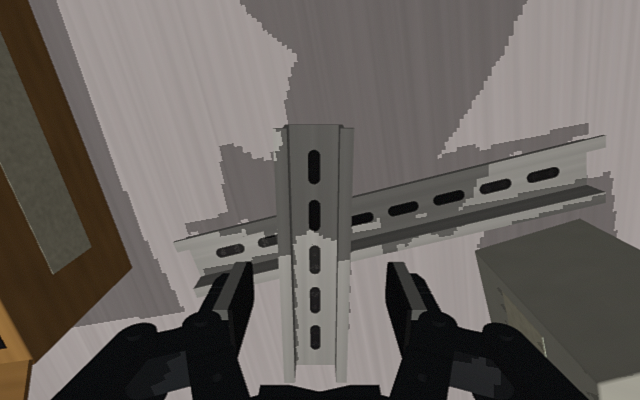

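The wrist view shows the offcut's middle slot at (315,258), centred between the fingers. TCP z is still about 38 mm, so I'll go down the rest of the way.

Request:
move_arm --targets '[0,0,0,-0.1,-0.3,-1,70,0,0,0,0,0,-0.8,70,0,0,0,0,0,0,70]'

```text
clock: 2.13
tcp_pos: [0.5261, -0.416, 0.0181]
tool_rot: [0.995, -0.096, -0.001, -0.0]
ft_force: [-1.1, 0.9, -0.6]
width: 0.0598
```

```bash
python3 - <<'E'
from h import *
w=cap('side','s3.npz'); crop(w,290,240,160,120,5,'pics/s3.png')
from rig import robot
for i in range(3):
  o=robot.observe(); print(o['tcp_pos'],o['tool_rot'],o['width'],o['clock'],o['ft_force'],o['qpos'])
E
```

```text
[ 0.52610197 -0.41598061  0.01837255] [ 9.95390881e-01 -9.58960507e-02 -8.04745976e-04 -5.41482745e-04] 0.06023430033936285 2.1833 [ 0.45740205 -0.08584509  0.52842617] [-6.69051732e-01  7.25429444e-01  2.08377462e-01  1.05568390e+00
  3.73821457e-05  1.09383193e+00]
[ 0.52610197 -0.41598061  0.01837255] [ 9.95390881e-01 -9.58960507e-02 -8.04745976e-04 -5.41482745e-04] 0.06023430033936285 2.1833 [ 0.45740205 -0.08584509  0.52842617] [-6.69051732e-01  7.25429444e-01  2.08377462e-01  1.05568390e+00
  3.73821457e-05  1.09383193e+00]
[ 0.52610197 -0.41598061  0.01837255] [ 9.95390881e-01 -9.58960507e-02 -8.04745976e-04 -5.41482745e-04] 0.06023430033936285 2.1833 [ 0.45740205 -0.08584509  0.52842617] [-6.69051732e-01  7.25429444e-01  2.08377462e-01  1.05568390e+00
  3.73821457e-05  1.09383193e+00]
```

Request:
move_arm --targets '[0,0,0,0,0,0,45,0,0,0,0,0,0,30,0,0,0,0,0,0,20,0,0,0,0,0,0,0,0,0,0,0,0,0,0,0,0,0,0,0,0,0]'

```text
clock: 2.68
tcp_pos: [0.5272, -0.4169, 0.02]
tool_rot: [0.995, -0.096, 0.0, 0.0]
ft_force: [-0.9, -0.4, 3.0]
width: 0.0316
```

Request:
move_arm --targets '[0,0,0,0,0,0.5,0,0,0,0,0,0,1,0,0,0,0,0,0,2,0,0,0,0,0,0,3,0,0,0,0,0,0,3,0,0,0,0,0,0,0,0]'

```text
clock: 3.18
tcp_pos: [0.5302, -0.419, 0.1225]
tool_rot: [0.995, -0.096, 0.005, 0.003]
ft_force: [1.3, 0.2, 0.2]
width: 0.0323
```

```bash
python3 - <<'E'
from h import *
w=cap('side','s4.npz'); crop(w,290,220,160,120,5,'pics/s4.png')
w=cap('wrist','w4.npz'); cv2.imwrite('pics/w4.png',w['p'][:,:,::-1])
from rig import robot
o=robot.observe(); print(o['tcp_pos'],o['width'],o['ft_force'])
E
```

```text
[ 0.52800558 -0.41733489  0.11691212] 0.031880488722698504 [ 0.47029014  0.08612464 -2.48264488]
```

View pics/s4.png

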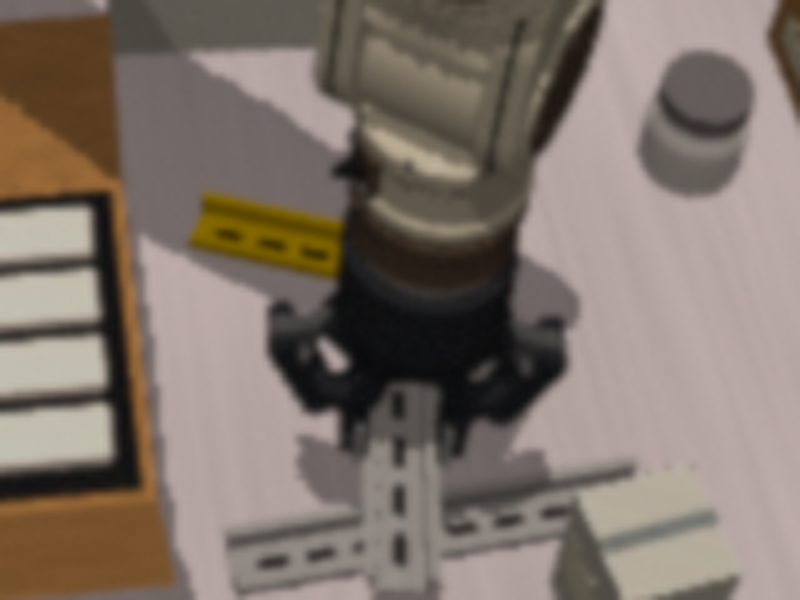

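View pics/w4.png

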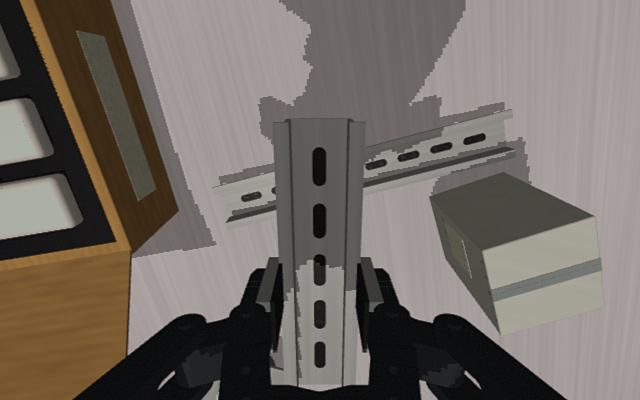

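The offcut is held level, with the lower slots at (320,315) between the pads. Carrying it over to the bin.

Request:
move_arm --targets '[0,0,0,0,0,4,0,0,0,0,-0.5,1.5,3.5,0,0,0,2,-0.9,3.8,0.7,0,0,0,2,-0.9,3.9,0,0,0,0,2,-0.9,3.9,0,0,0,0,2,-0.9,3.9,0,0,0,0,2,-0.9,3.9,0,0,0,0,2,-0.9,3.9,0,0]'

```text
clock: 3.95
tcp_pos: [0.4658, -0.1664, 0.1947]
tool_rot: [1.0, 0.009, -0.002, -0.001]
ft_force: [0.0, 0.9, 0.0]
width: 0.0316
```

Request:
move_arm --targets '[0,0,2,-0.9,3.9,0,0,0,0,0,-0.9,3.9,0,0,0,0,0,-0.9,3.9,0,0,0,0,0,-0.9,3.9,0,0,0,0,0,-0.9,3.9,0,0,0,0,0,-1,3.9,0,0,0,0,0,-1,3.9,0,0,0,0,0,-1,3.9,0,0]'

```text
clock: 4.62
tcp_pos: [0.3908, 0.1448, 0.1951]
tool_rot: [1.0, 0.026, -0.001, 0.0]
ft_force: [0.6, 0.4, -0.8]
width: 0.0317
```

Request:
move_arm --targets '[0,0,0,-1,3.9,0,0,0,0,0,-1,3.8,0,0,0,0,0,0,0,0,0,0,0,0,0,0,0,0]'

```text
clock: 4.95
tcp_pos: [0.3711, 0.2218, 0.1949]
tool_rot: [1.0, 0.029, -0.001, 0.001]
ft_force: [0.4, -0.7, -1.6]
width: 0.0317
```

```bash
python3 - <<'E'
from h import *
w=cap('wrist','w5.npz'); cv2.imwrite('pics/w5.png',w['p'][:,:,::-1])
from rig import robot
o=robot.observe(); print(o['tcp_pos'],o['tool_rot'],o['width'],o['clock'],o['ft_force'])
E
```

```text
[0.3715815  0.22047217 0.19503588] [ 0.9996214   0.02746516 -0.0012993   0.00101752] 0.03176498668306719 5.0 [ 0.65962001  0.75213906 -1.26779993]
```

View pics/w5.png

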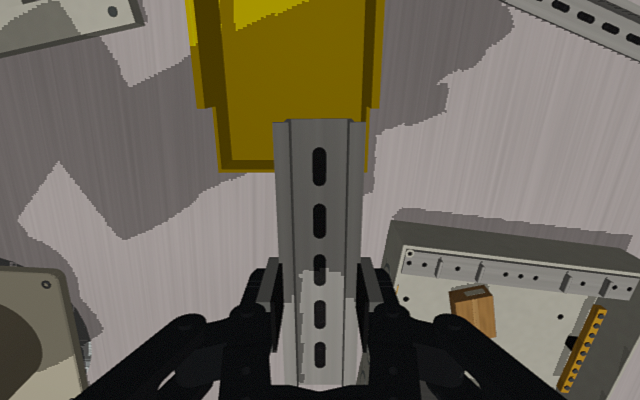

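```bash
python3 - <<'E'
from h import *
w=load('w5.npz')
for u,v,z in [(219,172,.042),(368,168,.042),(197,107,.07),(382,107,.07)]: print(plane(w,u,v,z).round(4))
E
```

```text
[0.2837 0.2266 0.042 ]
[0.4133 0.2378 0.042 ]
[0.2771 0.283  0.07  ]
[0.4145 0.2911 0.07  ]
```

The bin centre checks out at (0.341, 0.330). I'm moving over it, then lowering.

Request:
move_arm --targets '[0,0,0,-1,3.7,0,0,0,0,0,-1,3.6,0,0,0,0,0,-1,3.6,0,0,0,0,0,0,0,-3,0,0,0,0,0,0,-4,0,0,0,0,0,0,-4,0,0,0,0,0,0,-3,0,0,0,0,0,0,0,0]'

```text
clock: 5.67
tcp_pos: [0.3393, 0.3235, 0.05]
tool_rot: [1.0, 0.025, -0.005, 0.005]
ft_force: [-0.8, -1.0, -1.2]
width: 0.032
```

Request:
move_arm --targets '[0,0,0,0,0,-1.5,0,0,0,0,0,0,-1,0,0,0,0,0,0,-1,0,0,0,0,0,0,-0.5,0,0,0,0,0,0,-0.3,0,0,0,0,0,0,0,0]'

```text
clock: 6.17
tcp_pos: [0.3435, 0.329, 0.0138]
tool_rot: [1.0, 0.025, 0.0, -0.0]
ft_force: [-0.3, -0.5, -0.9]
width: 0.0319
```

```bash
python3 - <<'E'
from h import *
w=cap('wrist','w6.npz'); cv2.imwrite('pics/w6.png',w['p'][:,:,::-1])
from rig import robot
o=robot.observe(); print(o['tcp_pos'],o['tool_rot'],o['width'],o['clock'],o['ft_force'])
E
```

```text
[0.34357784 0.32930419 0.01404922] [ 9.99672115e-01  2.56028189e-02  3.06969055e-04 -2.53455421e-04] 0.03171599385382335 6.2167 [-0.10605357  0.34825701 -0.95989516]
```

View pics/w6.png

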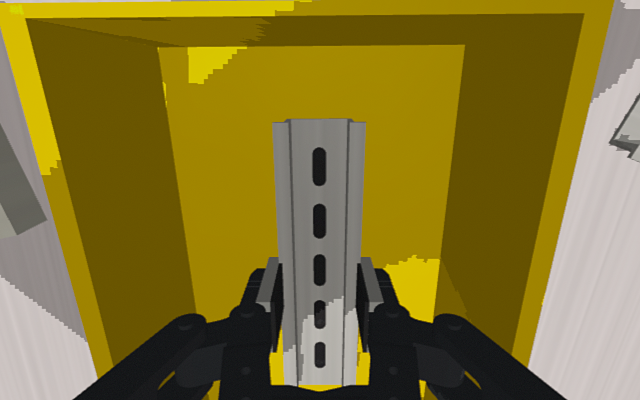

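The offcut is centred in the bin with about 6 mm to go. I'll lower it and release with a partial opening.

Request:
move_arm --targets '[0,0,0,0,0,-0.3,0,0,0,0,0,0,-0.3,0,0,0,0,0,0,0,0,0,0,0,0,0,0,45,0,0,0,0,0,0,58,0,0,0,0,0,0,58,0,0,0,0,0,0,58]'

```text
clock: 6.8
tcp_pos: [0.3427, 0.3295, 0.0072]
tool_rot: [1.0, 0.026, -0.0, 0.0]
ft_force: [0.3, -0.6, 0.6]
width: 0.0494
```

Request:
move_arm --targets '[0,0,0,0,0,1,58,0,0,0,0,0,3,58,0,0,0,0,0,4,58,0,0,0,0,0,4,70,0,0,0,0,0,4,70,0,0,0,0,0,2,70,0,0,0,0,0,0,70]'

```text
clock: 7.38
tcp_pos: [0.3454, 0.332, 0.193]
tool_rot: [1.0, 0.026, 0.004, -0.004]
ft_force: [0.5, 1.0, 0.2]
width: 0.0598
```

```bash
python3 - <<'E'
from h import *
w=cap('wrist','w7.npz'); cv2.imwrite('pics/w7.png',w['p'][:,:,::-1])
s=cap('scene','c7.npz'); crop(s,340,180,160,180,4,'pics/c7.png')
from rig import robot
o=robot.observe(); print(o['tcp_pos'],o['tool_rot'],o['width'],o['clock'],o['ft_force'])
E
```

```text
[0.34317677 0.32983087 0.18797685] [ 9.99656240e-01  2.61957118e-02  7.97458885e-04 -7.41692204e-04] 0.05970139581823816 7.4833 [-0.55605614  0.33928442 -0.60032823]
```

View pics/w7.png

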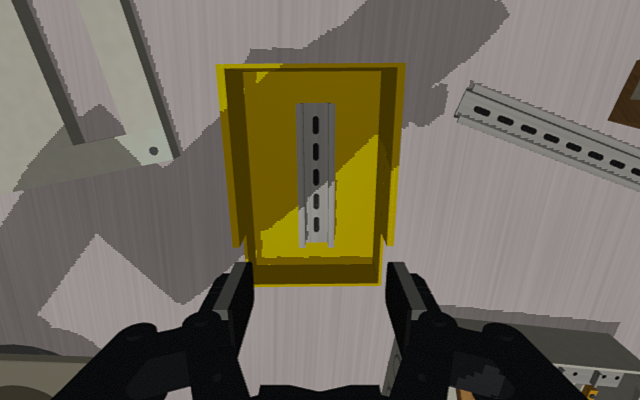

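View pics/c7.png

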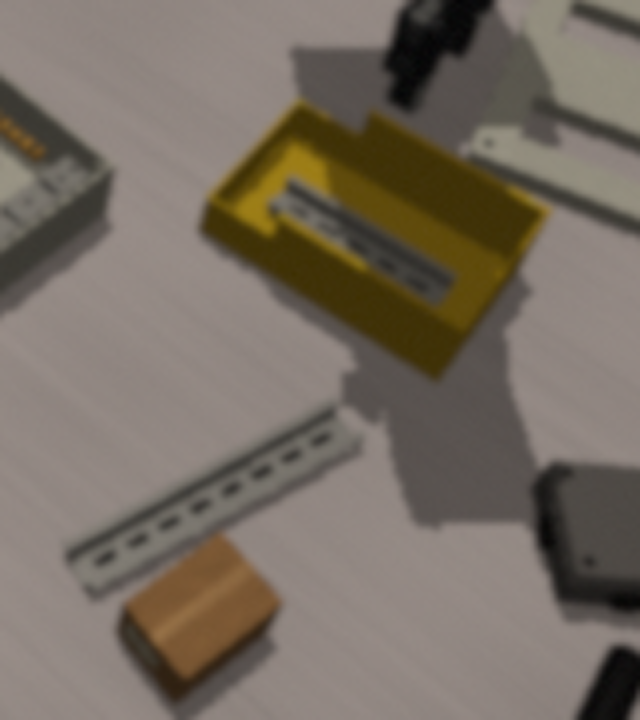

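The offcut lies flat in the bin, centred at (316,175). Next is rail B, which is roughly at (0.588, 0.38) with axis about -16°. I'll turn the jaws across it and look again.

Request:
move_arm --targets '[0,0,7,2,0.6,0,70,0,0,7,2,0.6,0,70,0,0,7,2,0.6,0,70,0,0,7,2,0.6,0,70,0,0,7,2,0.6,0,70,0,0,7,2,0.6,0,70,0,0,7,2,0.6,0,70,0,0,7,2,0.6,0,70]'

```text
clock: 8.15
tcp_pos: [0.5026, 0.3768, 0.1841]
tool_rot: [0.869, 0.495, -0.003, 0.0]
ft_force: [0.8, -0.1, -0.3]
width: 0.0599
```

Request:
move_arm --targets '[0,0,7,1.9,0.7,0,70,0,0,7,1.8,0.7,0,70,0,0,0,0,0,0,70,0,0,0,0,0,0,70]'

```text
clock: 8.48
tcp_pos: [0.5392, 0.3907, 0.1837]
tool_rot: [0.805, 0.594, -0.003, -0.0]
ft_force: [-0.2, -0.6, -0.2]
width: 0.0597
```

```bash
python3 - <<'E'
from h import *
w=cap('wrist','w8.npz'); cv2.imwrite('pics/w8.png',w['p'][:,:,::-1])
from rig import robot
o=robot.observe(); print(o['tcp_pos'],Ro.from_quat(o['tool_rot']).as_matrix()[:,0],o['qpos'],o['width'],o['clock'],o['ft_force'])
im=ortho(w,.015,.43,.73,.28,.5,.0004); cv2.imwrite('pics/w8o.png',im[:,:,::-1])
E
```

```text
[0.53866885 0.39064739 0.18447795] [ 0.2943104   0.95570138 -0.00403334] [6.27390907e-01 6.04147740e-01 4.36799267e-01 1.40858319e+00
 1.18703611e-04 9.26133400e-01] 0.05959920065351282 8.5333 [-1.13728793  0.48264667 -0.26156654]
```

View pics/w8.png

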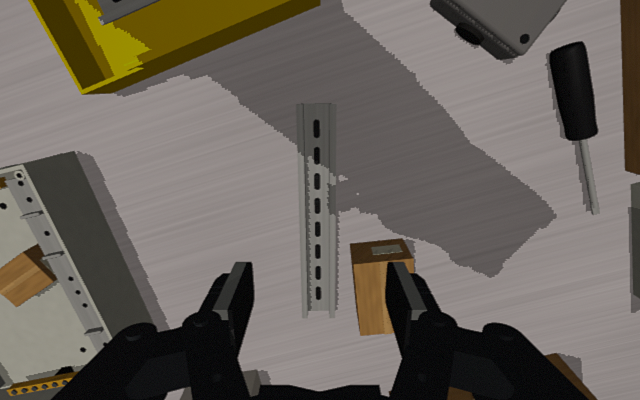

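View pics/w8o.png

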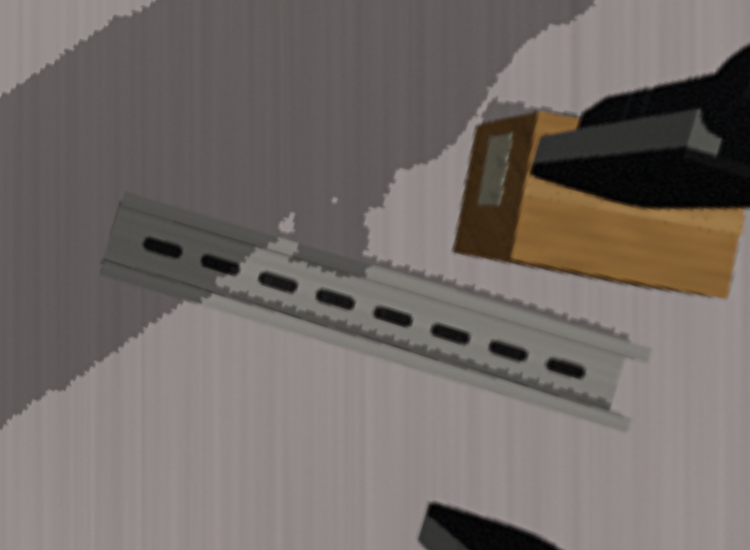

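Rail B's middle is at (0.580, 0.376), axis -16.6°, length 220 mm as it should be. carton_low starts about 24 mm past the middle, so I'll grip 8 mm short of the middle with a 61 % opening.

Request:
move_arm --targets '[0,0,0.5,1.7,-0.6,-2.5,61,0,0,0,1.7,-0.6,-2.5,61,0,0,0,0,0,-3.5,61,0,0,0,0,0,-3,61,0,0,0,0,0,0,61,0,0,0,0,0,0,61]'

```text
clock: 9.03
tcp_pos: [0.5711, 0.3781, 0.07]
tool_rot: [0.801, 0.598, -0.003, -0.0]
ft_force: [0.2, 0.2, 0.8]
width: 0.0521
```

```bash
python3 - <<'E'
from h import *
w=cap('wrist','w9.npz'); cv2.imwrite('pics/w9.png',w['p'][:,:,::-1])
from rig import robot
o=robot.observe(); print(o['tcp_pos'],Ro.from_quat(o['tool_rot']).as_matrix()[:,0],o['width'],o['clock'],o['ft_force'])
E
```

```text
[0.57296004 0.37942124 0.07285478] [ 2.84205059e-01  9.58763217e-01 -7.60878841e-04] 0.05225178160585329 9.0833 [ 0.25385824 -0.5852208   1.16859068]
```

View pics/w9.png

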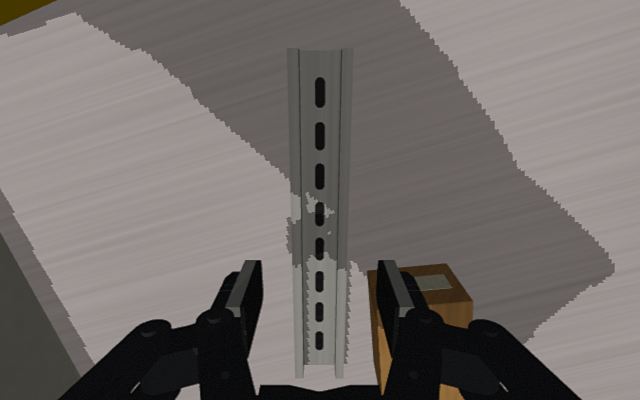

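```bash
python3 - <<'E'
from h import *
w=load('w9.npz'); s=load('scene0.npz')
u=np.array([.958,-.286]);n=np.array([.286,.958]);m=np.array([.580,.3757])
for a in [(w,369,272,.045),(w,446,263,.045),(s,340+185/6,260+430/6,.045),(s,340+335/6,260+320/6,.045)]:
    p=plane(*a)[:2]; print(p.round(3),((p-m)@u).round(4),((p-m)@n).round(4))
for p in ([.5,.3757,.015],): pass
E
```

```text
[0.593 0.4  ] 0.0056 0.0273
[0.599 0.442] -0.0002 0.0687
[0.698 0.388] 0.1093 0.0453
[0.619 0.403] 0.0292 0.0368
```

```bash
python3 - <<'E'
from h import *
w=load('w9.npz'); s=load('w8.npz')
u=np.array([.958,-.286]);n=np.array([.286,.958]);m=np.array([.580,.3757])
for a in [(w,368,272,.0),(w,446,263,.0),(w,471,300,.045),(s,350,243,0),(s,405,238,0),(s,357,263,.045)]:
    p=plane(*a)[:2]; print(p.round(3),((p-m)@u).round(4),((p-m)@n).round(4))
E
```

```text
[0.62  0.399] 0.0316 0.0337
[0.628 0.452] 0.0243 0.0868
[0.627 0.451] 0.0231 0.0855
[0.618 0.399] 0.0299 0.0334
[0.629 0.455] 0.0246 0.0897
[0.618 0.402] 0.0285 0.0362
```

carton_low starts 24–30 mm along the rail, so the fingers clear it. Descending.

Request:
move_arm --targets '[0,0,0,0,0,-2.5,61,0,0,0,0,0,-2,61,0,0,0,0,0,-1,61,0,0,0,0,0,-0.6,61,0,0,0,0,0,0,61,0,0,0,0,0,0,61]'

```text
clock: 9.58
tcp_pos: [0.5746, 0.3802, 0.013]
tool_rot: [0.801, 0.598, 0.001, 0.0]
ft_force: [-0.0, 0.0, 0.9]
width: 0.052
```

Request:
move_arm --targets '[0,0,0,0,-0.1,-0.6,61,0,0,0,0,0,0,61,0,0,0,0,0,0,61]'

```text
clock: 9.83
tcp_pos: [0.574, 0.3785, 0.0057]
tool_rot: [0.801, 0.598, 0.0, -0.0]
ft_force: [-0.2, 0.1, -0.6]
width: 0.0519
```

Request:
move_arm --targets '[0,0,0,0,0,0,45,0,0,0,0,0,0,25,0,0,0,0,0,0,0,0,0,0,0,0,0,0,0,0,0,0,0,0,0]'

```text
clock: 10.25
tcp_pos: [0.5742, 0.3786, 0.0061]
tool_rot: [0.801, 0.598, 0.0, 0.0]
ft_force: [-1.5, -1.5, 5.3]
width: 0.0322
```

Request:
move_arm --targets '[0,0,0,0,0,0.5,0,0,0,0,0,0,1.5,0,0,0,0,0,0,3,0,0,0,0,0,0,4,0,0,0,0,0,0,4,0,0,0,0,0,0,3,0,0,0,0,0,0,0,0]'

```text
clock: 10.83
tcp_pos: [0.5771, 0.3809, 0.174]
tool_rot: [0.801, 0.598, 0.007, 0.0]
ft_force: [0.7, 1.2, -0.9]
width: 0.032
```

```bash
python3 - <<'E'
from h import *
w=cap('wrist','w10.npz'); cv2.imwrite('pics/w10.png',w['p'][:,:,::-1])
from rig import robot
o=robot.observe(); print(o['tcp_pos'],Ro.from_quat(o['tool_rot']).as_matrix()[:,0],o['qpos'],o['width'],o['clock'],o['ft_force'])
E
```

```text
[0.57610472 0.38014989 0.17025382] [0.28385732 0.95883832 0.00735492] [5.83162662e-01 6.51740398e-01 4.83241751e-01 1.39290230e+00
 2.60500341e-04 8.71007932e-01] 0.03223880351962539 10.8833 [-0.04138781 -0.02169299 -1.64360651]
```

View pics/w10.png

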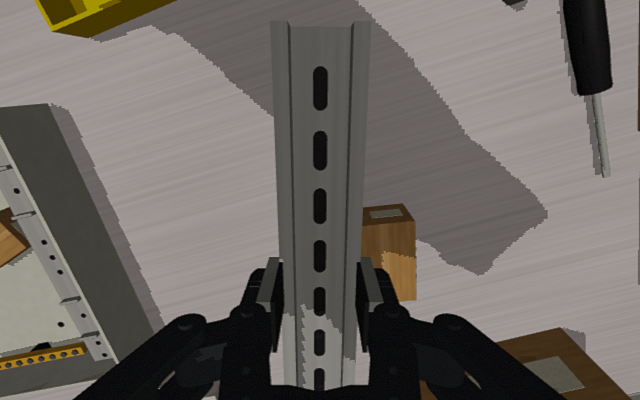

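Rail B is held. Now I'll measure the box precisely from the first wrist picture.

```bash
python3 - <<'E'
from h import *
w=load('wrist0.npz')
crop(w,250,180,260,80,3,'pics/x1.png'); crop(w,250,0,320,40,2.5,'pics/x2.png')
E
```

```text
(no output)
```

View pics/x1.png

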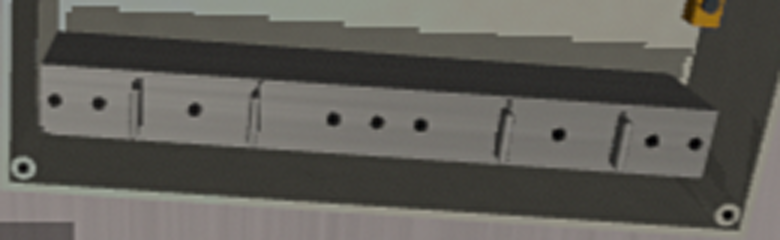

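View pics/x2.png

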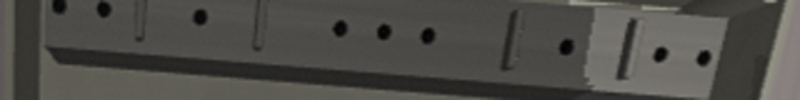

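```bash
cat > box.py <<'E'
from h import *
w=load('wrist0.npz')
px=[(250+195/3,180+110/3),(250+377/3,180+122.5/3),(250+558/3,180+134.5/3),(250+200/2.5,17/2.5),(250+384/2.5,32/2.5),(250+567/2.5,47/2.5)]
m=np.array([[-.0625,-.095],[0,-.095],[.0625,-.095],[-.0625,.095],[0,.095],[.0625,.095]])
P=np.array([plane(w,u,v,.042)[:2] for u,v in px])
def fit(P,m):
    c=P.mean(0);mc=m.mean(0);H=(m-mc).T@(P-c); th=np.arctan2(H[0,1]-H[1,0],H[0,0]+H[1,1])
    R=np.array([[np.cos(th),-np.sin(th)],[np.sin(th),np.cos(th)]]); return c-R@mc,th,R
c,th,R=fit(P,m)
if __name__=='__main__':
    print(P.round(4)); print('c',c,'yaw',np.degrees(th)); print(((P-c)@R-m).round(4)*1000)
    for n,x in (('near',-.0625),('far',.0625)): print(n,c+R@[x,0])
    for f in('side0','scene0'):
        s=load(f+'.npz'); q=[]
        im=s['p'].copy()
        for x in(-.125,.125):
            for y in(-.121,.121):
                q.append(proj(s,[*(c+R@[x,y]),.06])[0])
        for x in(-.0625,.0625):
            for y in(-.095,.095):
                q.append(proj(s,[*(c+R@[x,y]),.042])[0])
        q=np.array(q); a=q.min(0).astype(int)-10; b=q.max(0).astype(int)+10
        I=cv2.resize(im[a[1]:b[1],a[0]:b[0]],None,fx=5,fy=5,interpolation=cv2.INTER_CUBIC)
        for t in q: cv2.circle(I,tuple(((t-a+.5)*5).astype(int)),3,(255,0,0),-1)
        cv2.imwrite(f'pics/box_{f}.png',I[:,:,::-1])
E
python3 box.py
```

```text
[[ 0.496  -0.0455]
 [ 0.5582 -0.0501]
 [ 0.6206 -0.0544]
 [ 0.5093  0.1445]
 [ 0.5718  0.14  ]
 [ 0.6345  0.1355]]
c [0.56505734 0.04500768] yaw -4.093990216258526
[[ 0.1 -0.2]
 [-0.  -0.3]
 [-0.  -0.2]
 [-0.2  0.3]
 [-0.1  0.3]
 [ 0.3  0.2]]
near [0.50271682 0.04946973]
far [0.62739786 0.04054563]
```

View pics/box_side0.png

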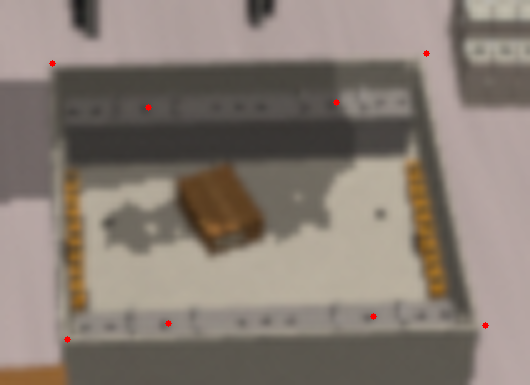

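View pics/box_scene0.png

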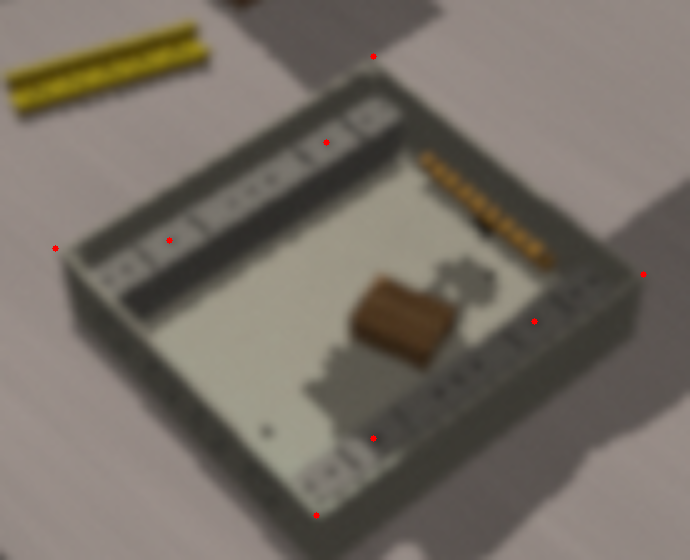

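```bash
python3 - <<'E'
from h import *
from rig import robot,viewer
o=robot.observe(); c=viewer.calibration('wrist'); 
R=Ro.from_quat(o['tool_rot']).as_matrix()
Rc=Ro.from_rotvec(c['rvec']).as_matrix(); print('cam in tool',R.T@(-c['tvec']@Rc-o['tcp_pos']), (R.T@Rc.T).round(3).tolist())
w=load('w10.npz')
for (u,v,z) in [(280,22,.009),(362,22,.009),(320,24,.009),(320,86,-.003)]:
    p=plane(w,u,v,o['tcp_pos'][2]+z); print((R.T@(p-o['tcp_pos'])).round(4))
E
```

```text
cam in tool [ 0.00044918 -0.08309309 -0.14285443] [[1.0, 0.001, -0.0], [-0.0, 0.945, 0.326], [0.0, -0.326, 0.945]]
[-0.0124 -0.1024 -0.0097]
[ 0.0165 -0.1025 -0.0095]
[ 0.0016 -0.1018 -0.0096]
[ 0.0017 -0.0809  0.0025]
```

Measured in the wrist frame, the held rail confirms the 8 mm grip offset. It also shows a wrist-camera x bias of about +1.7 mm, which agrees with a 1 px shift in the side view. Carrying rail B to above the far row.

Request:
move_arm --targets '[0,0,-7.1,0.5,-3,0,0,0,0,-7.1,0.5,-3,0,0,0,0,-7.1,0.5,-3,0,0,0,0,-7.1,0.5,-3,0,0,0,0,-7.1,0.5,-3,0,0,0,0,-7.1,0.5,-3,0,0,0,0,-7.1,0.5,-3,0,0,0,0,-7.1,0.5,-3,0,0]'

```text
clock: 11.55
tcp_pos: [0.6125, 0.1368, 0.1626]
tool_rot: [0.99, 0.142, -0.002, 0.0]
ft_force: [0.3, -0.3, -2.0]
width: 0.0318
```

Request:
move_arm --targets '[0,0,-7.1,0.5,-3,0,0,0,0,-7.1,0.4,-3,0,0,0,0,-6.6,0.2,-3,0,0,0,0,0,0,0,-3,0,0,0,0,0,0,-3,0,0,0,0,0,0,0,0,0,0,0,0,0,0,0]'

```text
clock: 12.13
tcp_pos: [0.6216, 0.0481, 0.1015]
tool_rot: [0.999, -0.036, -0.005, 0.0]
ft_force: [0.3, -0.0, -1.5]
width: 0.0317
```

```bash
python3 - <<'E'
from h import *
w=cap('wrist','w11.npz'); cv2.imwrite('pics/w11.png',w['p'][:,:,::-1])
s=cap('side','s11.npz'); crop(s,290,130,130,110,6,'pics/s11.png')
from rig import robot
o=robot.observe(); print(o['tcp_pos'],np.degrees(np.arctan2(*Ro.from_quat(o['tool_rot']).as_matrix()[1::-1,0])),o['tool_rot'],o['width'],o['clock'],o['ft_force'])
E
```

```text
[0.6250759  0.04893144 0.10561945] -4.061588842713907 [ 9.99371925e-01 -3.54366290e-02 -2.60282477e-05 -2.86989804e-05] 0.03176252363296548 12.2333 [ 0.17044013  0.7614628  -1.22650149]
```

View pics/w11.png

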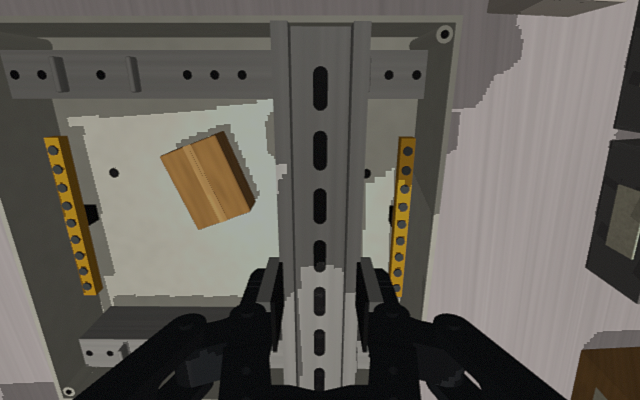

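View pics/s11.png

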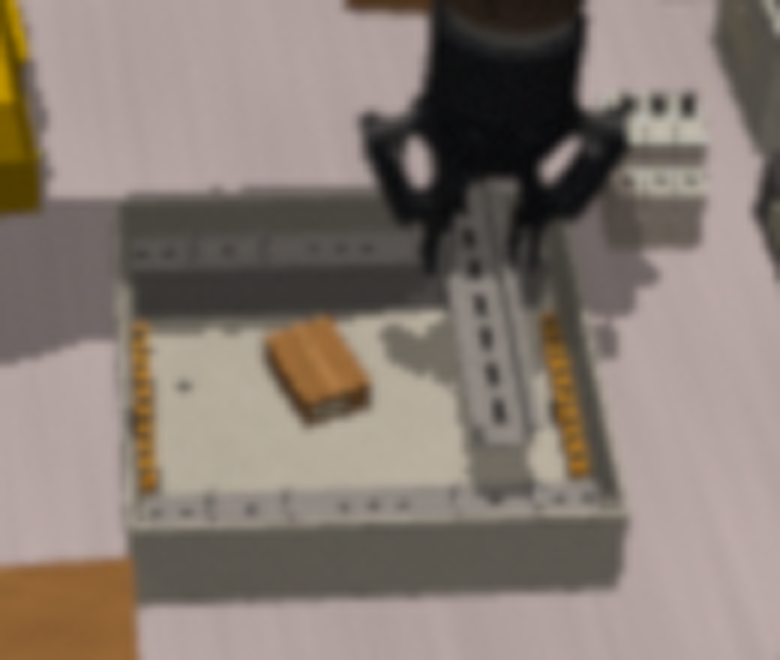

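```bash
python3 - <<'E'
from h import *
w=load('w11.npz')
crop(w,0,10,470,100,1.7,'pics/x3.png')
from rig import robot,viewer
# tool->cam fixed transform: take nominal
Rct=np.array([[1,0,0],[0,.9453,.326],[0,-.326,.9453]]); ct=np.array([.0004,-.0831,-.1429])
def tool(u,v,depth_tool): # intersect plane tool z = depth_tool
    r=Rct@np.array([(u-w['cx'])/w['fx'],(v-w['cy'])/w['fy'],1]); return ct+r*(depth_tool-ct[2])/r[2]
zt=.1042  # tcp z guess
h=np.array([tool(u,v,zt-.042) for u,v in [(100,75),(187,75),(214.5,75),(242,75),(389,75),(417,75)]])
print(h.round(4))
print('rail ends px->',[tool(u,22,-.0095).round(4) for u in (271,287,352,369)])
E
```

```text
[[-0.121  -0.087   0.0622]
 [-0.0728 -0.087   0.0622]
 [-0.0576 -0.087   0.0622]
 [-0.0424 -0.087   0.0622]
 [ 0.039  -0.087   0.0622]
 [ 0.0545 -0.087   0.0622]]
rail ends px-> [array([-0.0162, -0.1028, -0.0095]), array([-0.0107, -0.1028, -0.0095]), array([ 0.0117, -0.1028, -0.0095]), array([ 0.0175, -0.1028, -0.0095])]
```

View pics/x3.png

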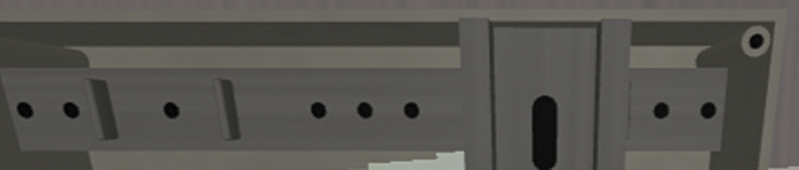

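The far row is about 4 mm further along +x than the rail is now, judging by the holes at (214,75) and (100,75) against the rail edges at 271 and 369. I'll correct that, lower some of the way and check again.

Request:
move_arm --targets '[0,0,0,0.4,-0.1,0,0,0,0,0,0,0,-1.5,0,0,0,0,0,0,-1.5,0,0,0,0,0,0,0,0,0,0,0,0,0,0,0]'

```text
clock: 12.65
tcp_pos: [0.6291, 0.0479, 0.0759]
tool_rot: [0.999, -0.035, 0.0, 0.0]
ft_force: [0.2, 0.1, -1.4]
width: 0.0318
```

```bash
python3 - <<'E'
from h import *
w=cap('wrist','w12.npz'); cv2.imwrite('pics/w12.png',w['p'][:,:,::-1])
crop(w,150,0,350,140,2.2,'pics/x4.png')
s=cap('side','s12.npz'); crop(s,290,130,130,110,6,'pics/s12.png')
from rig import robot
o=robot.observe(); print(o['tcp_pos'],np.degrees(np.arctan2(*Ro.from_quat(o['tool_rot']).as_matrix()[1::-1,0])),o['tool_rot'],o['width'],o['clock'],o['ft_force'])
E
```

```text
[0.63008485 0.04781994 0.07701283] -4.073706713441997 [ 9.99367198e-01 -3.55419916e-02  1.39534878e-03 -1.54674568e-04] 0.03190406819913122 12.75 [ 0.26457842 -0.00996413 -2.5677971 ]
```

View pics/w12.png

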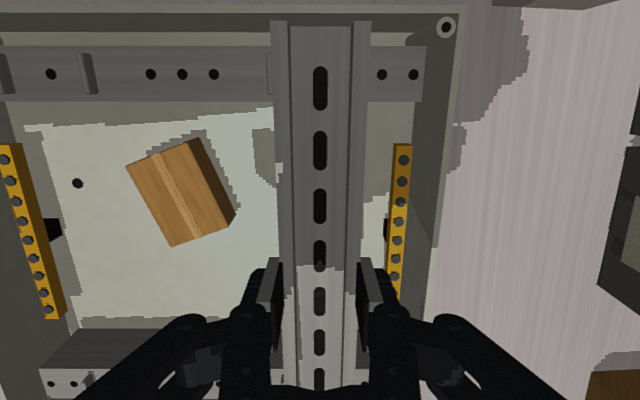

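View pics/x4.png

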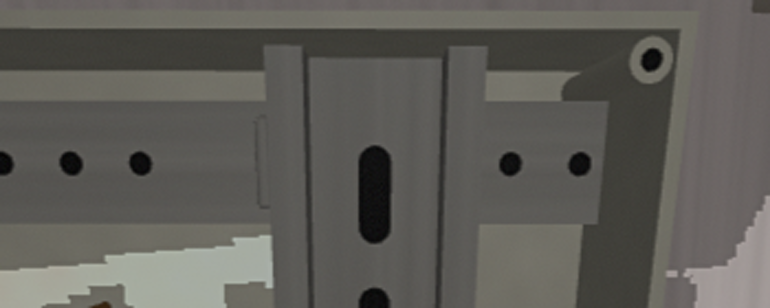

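View pics/s12.png

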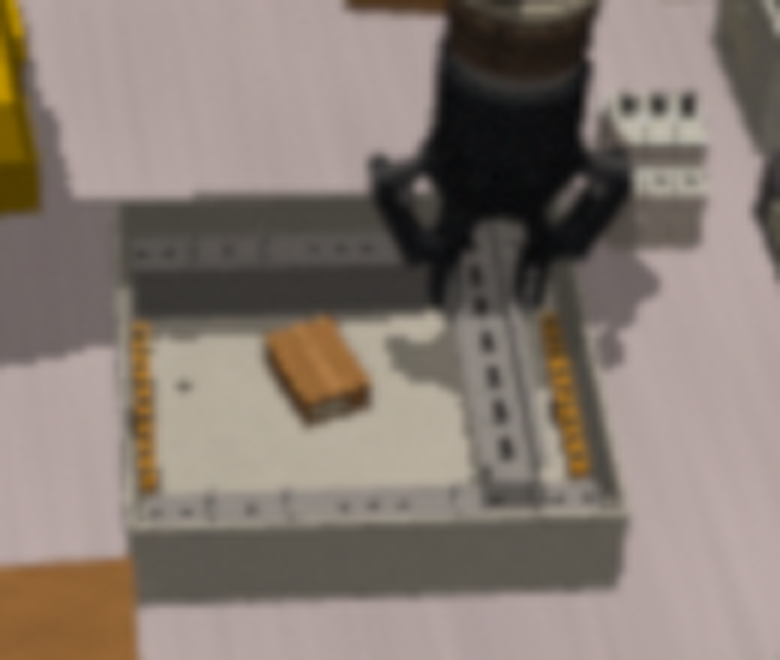

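Request:
move_arm --targets '[0,0,0,0,0,0,0,0,0,0,0,0,0,0,0,0,0,0,0,0,0,0,0,0,0,0,0,0]'

```text
clock: 13.08
tcp_pos: [0.6291, 0.0475, 0.0758]
tool_rot: [0.999, -0.036, 0.0, -0.0]
ft_force: [1.4, 0.9, -1.3]
width: 0.0313
```

```bash
python3 - <<'E'
from h import *
from rig import robot
for i in range(2):
  o=robot.observe(); print(o['tcp_pos'],o['qvel'])
  w=cap('wrist','w13.npz')
o=robot.observe(); print(o['tcp_pos'],o['qvel'].round(3))
crop(w,0,0,470,140,1.7,'pics/x5.png')
E
```

```text
[0.62912305 0.04749307 0.07581541] [ 0.0004991   0.00409857 -0.00460634  0.001224    0.00142688 -0.00126069]
[0.62899958 0.04744928 0.07563576] [ 0.0008264   0.00319004 -0.00315158 -0.00195779 -0.00122694 -0.00065125]
[0.62890682 0.04746361 0.07549648] [-0.     0.004 -0.002 -0.003  0.001 -0.002]
```

View pics/x5.png

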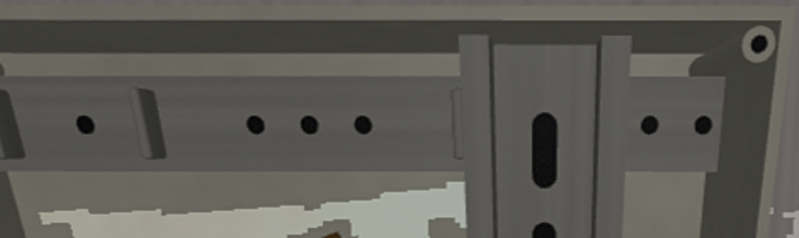

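```bash
python3 - <<'E'
from h import *
w=load('w13.npz')
Rct=np.array([[1,0,0],[0,.9453,.326],[0,-.326,.9453]]); ct=np.array([.0004,-.0831,-.1429])
def tool(u,v,d):
    r=Rct@np.array([(u-w['cx'])/w['fx'],(v-w['cy'])/w['fy'],1]); return ct+r*(d-ct[2])/r[2]
z=.0756
print('holes',tool(50,73.5,z-.042),tool(182,73.5,z-.042),'row exp',tool(313,73.5,z-.042))
print('rail',tool(270.6,21,-.0095),tool(371.8,21,-.0095), 'floor end',tool(320,26,.005))
print('wall rim inner',tool(182,12,z-.06),'outer',tool(182,4,z-.06))
E
```

```text
holes [-0.12772731 -0.0871376   0.0336    ] [-0.06491465 -0.0871376   0.0336    ] row exp [-0.00257785 -0.0871376   0.0336    ]
rail [-0.0163281  -0.10307875 -0.0095    ] [ 0.01846345 -0.10307875 -0.0095    ] floor end [ 0.00068405 -0.10353464  0.005     ]
wall rim inner [-0.05524583 -0.11010883  0.0156    ] outer [-0.05487709 -0.11297542  0.0156    ]
```

The rail needs about -2.9 mm in x and -0.9 mm in y. The gap to the wall reads 6.8 mm where 8 is wanted, and the hole fit says the same. I'll correct and lower.

Request:
move_arm --targets '[0,0,0,-0.3,-0.1,0,0,0,0,0,0,0,-0.6,0,0,0,0,0,0,-0.6,0,0,0,0,0,0,0,0,0,0,0,0,0,0,0,0,0,0,0,0,0,0,0,0,0,0,0,0,0]'

```text
clock: 13.77
tcp_pos: [0.626, 0.0465, 0.0633]
tool_rot: [0.999, -0.036, 0.0, -0.0]
ft_force: [-0.1, -0.9, -1.5]
width: 0.0317
```

```bash
python3 - <<'E'
from h import *
from rig import robot
w=cap('wrist','w14.npz')
o=robot.observe(); print(o['tcp_pos'],o['ft_force'],np.degrees(np.arctan2(*Ro.from_quat(o['tool_rot']).as_matrix()[1::-1,0])))
crop(w,0,0,470,140,1.7,'pics/x6.png')
s=cap('side','s14.npz'); crop(s,290,130,130,110,6,'pics/s14.png')
E
```

```text
[0.62609621 0.04651022 0.06346181] [-0.59428523 -0.24469926 -2.54155182] -4.096830879244208
```

View pics/x6.png

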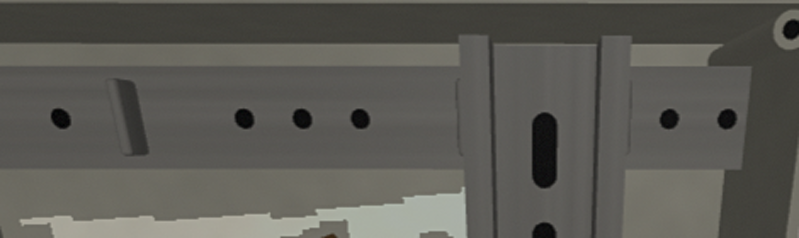

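View pics/s14.png

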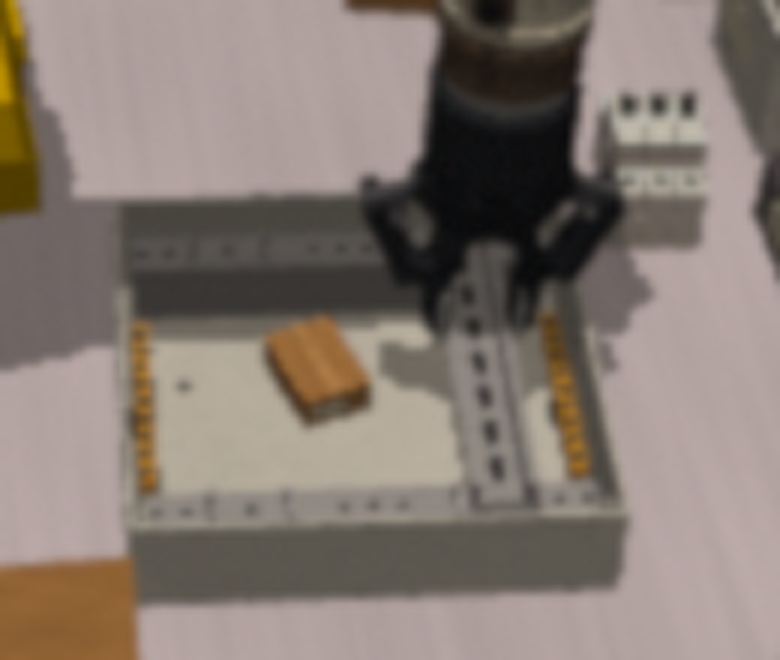

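```bash
python3 - <<'E'
from h import *
w=load('w14.npz')
Rct=np.array([[1,0,0],[0,.9453,.326],[0,-.326,.9453]]); ct=np.array([.0004,-.0831,-.1429])
def tool(u,v,d):
    r=Rct@np.array([(u-w['cx'])/w['fx'],(v-w['cy'])/w['fy'],1]); return ct+r*(d-ct[2])/r[2]
z=.0634
print('holes',tool(177.6,70,z-.042),tool(320,70,z-.042))
print('rail',tool(270.6,21,-.0095)+tool(371.8,21,-.0095))
print('wall rim inner',tool(182,2,z-.06),'profile far edge',tool(182,67/1.7,z-.042),'prof near',tool(182,168/1.7,z-.042))
E
```

```text
holes [-0.06215658 -0.08830805  0.0214    ] [ 0.00072771 -0.08830805  0.0214    ]
rail [ 0.00213534 -0.20615749 -0.019     ]
wall rim inner [-0.05053794 -0.11133188  0.0034    ] profile far edge [-0.05863137 -0.10060779  0.0214    ] prof near [-0.06178402 -0.07609893  0.0214    ]
```

Both axes line up: the row and the rail both read 544 px, and the end gap is 8.2 mm. Lowering gently.

Request:
move_arm --targets '[0,0,0,0,0,-0.4,0,0,0,0,0,0,-0.4,0,0,0,0,0,0,-0.3,0,0,0,0,0,0,-0.2,0,0,0,0,0,0,0,0,0,0,0,0,0,0,0,0,0,0,0,0,0,0]'

```text
clock: 14.45
tcp_pos: [0.6259, 0.0465, 0.0503]
tool_rot: [0.999, -0.036, 0.0, 0.0]
ft_force: [-0.1, 0.3, -2.1]
width: 0.0319
```

Request:
move_arm --targets '[0,0,0,0,0,-0.1,0,0,0,0,0,0,-0.1,0,0,0,0,0,0,0,0,0,0,0,0,0,0,0]'

```text
clock: 14.78
tcp_pos: [0.6259, 0.0465, 0.0483]
tool_rot: [0.999, -0.036, 0.0, 0.0]
ft_force: [0.5, -0.3, -2.3]
width: 0.032
```

Request:
move_arm --targets '[0,0,0,0,0,-0.1,0,0,0,0,0,0,0,0,0,0,0,0,0,0,0]'

```text
clock: 15.03
tcp_pos: [0.626, 0.0465, 0.0481]
tool_rot: [0.999, -0.036, 0.0, -0.0]
ft_force: [-2.6, -0.0, 4.5]
width: 0.0321
```

```bash
python3 - <<'E'
from h import *
from rig import robot
w=cap('wrist','w15.npz'); cv2.imwrite('pics/w15.png',w['p'][:,:,::-1])
o=robot.observe(); print(o['tcp_pos'],o['ft_force'],o['moment'])
s=cap('side','s15.npz'); crop(s,290,130,130,110,6,'pics/s15.png')
E
```

```text
[0.62598792 0.04647135 0.04811431] [-2.23731019 -0.39325247  4.38147657] [ 0.03911566  0.57164224 -0.00354415]
```

View pics/w15.png

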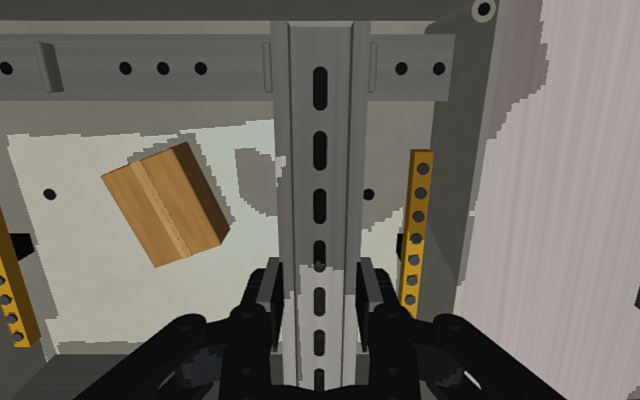

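View pics/s15.png

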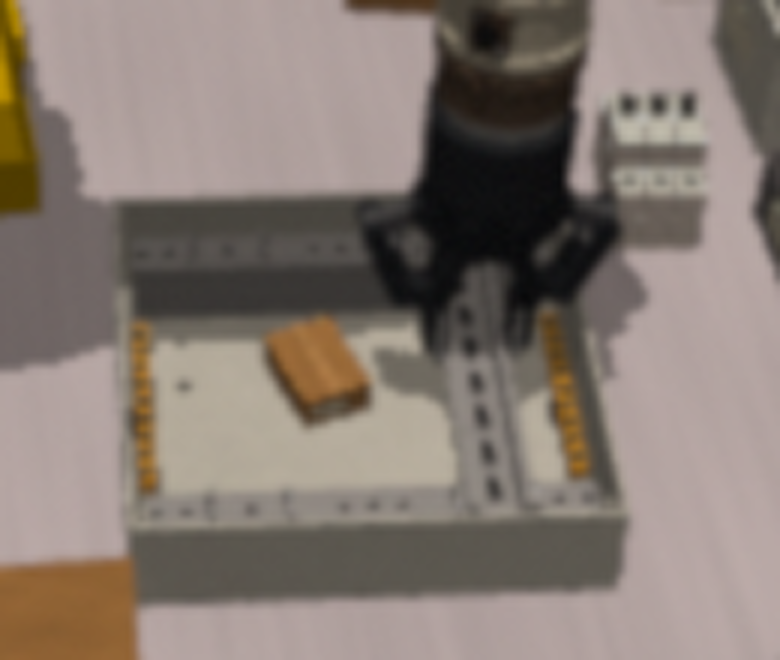

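Contact shows +4.4 N at the expected height, and the ears at 268 and 373 px are symmetric about the rail at 320.5. Releasing.

Request:
move_arm --targets '[0,0,0,0,0,0,40,0,0,0,0,0,0,48,0,0,0,0,0,0,56,0,0,0,0,0,0,56,0,0,0,0,0,0.5,56,0,0,0,0,0,2,56,0,0,0,0,0,3,56,0,0,0,0,0,4,61]'

```text
clock: 15.8
tcp_pos: [0.6235, 0.0463, 0.14]
tool_rot: [0.999, -0.036, -0.004, 0.0]
ft_force: [-0.4, 0.5, -0.5]
width: 0.0523
```

Request:
move_arm --targets '[0,0,0,0,0,4,61,0,0,0,0,-2,4,61,0,0,0,0,-3.5,0,61,0,0,0,0,-3.5,0,61,0,0,0,0,0,0,61,0,0,0,0,0,0,61]'

```text
clock: 16.3
tcp_pos: [0.6258, -0.0441, 0.2199]
tool_rot: [0.999, -0.038, 0.0, -0.0]
ft_force: [0.4, 0.9, -0.4]
width: 0.0522
```

```bash
python3 - <<'E'
from h import *
from rig import robot
w=cap('wrist','w16.npz'); cv2.imwrite('pics/w16.png',w['p'][:,:,::-1])
o=robot.observe(); print(o['tcp_pos'],o['ft_force'],o['moment'],o['clock'])
s=cap('side','s16.npz'); crop(s,290,130,130,110,6,'pics/s16.png')
E
```

```text
[ 0.6256724  -0.04272799  0.21950955] [ 0.23352381  0.39332046 -0.69153116] [-0.00770363  0.05324834  0.04516545] 16.35
```

View pics/w16.png

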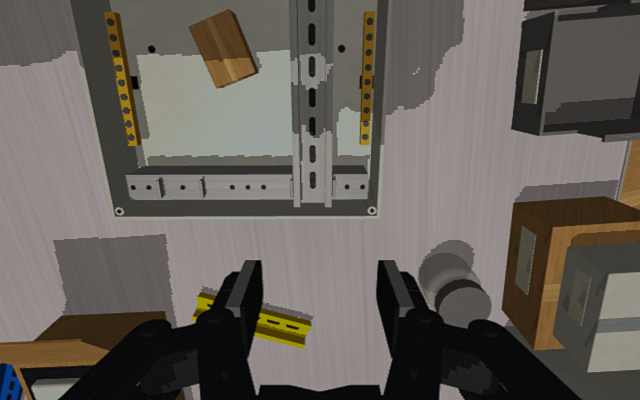

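View pics/s16.png

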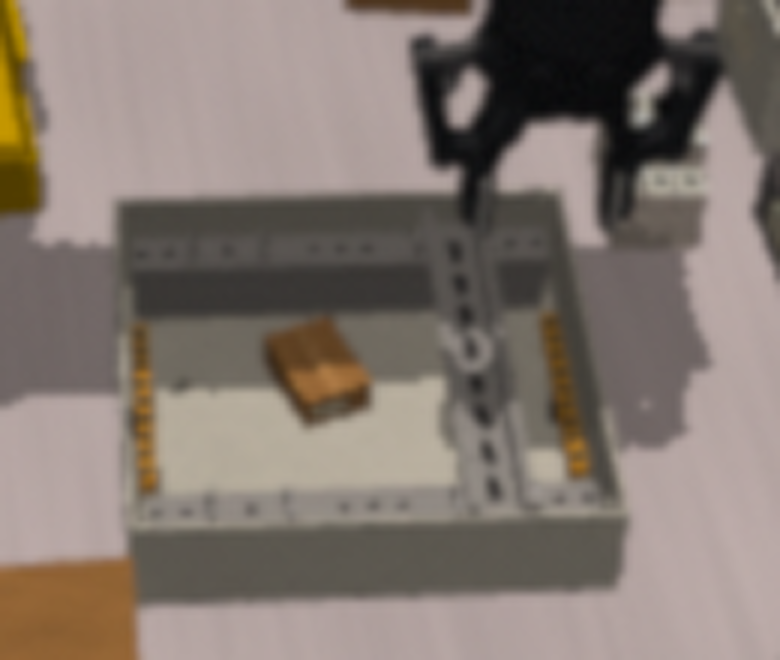

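Rail B is seated in the far row between the ears. For rail A, I'll measure it and the clearances around it from the earlier wrist depth picture.

```bash
python3 - <<'E'
from h import *
for f in('w1.npz','w4.npz'):
    w=load(f); W=world(w); m=w['d']>0
    x,y,z=W[m].T
    for nm,sel in (('bigcarton',(x<.50)&(x>.25)&(y<-.12)&(y>-.55)&(z>.05)&(z<.16)),('tall',(x>.57)&(x<.72)&(y<-.38)&(y>-.56)&(z>.05)&(z<.12))):
        q=W[m][sel]
        if len(q): print(f,nm,q.min(0).round(3),q.max(0).round(3),len(q)); 
        if nm=='bigcarton' and len(q):
            for a in np.arange(-.50,-.15,.03):
                r=q[(q[:,1]>a)&(q[:,1]<a+.03)]
                if len(r): print('  y',a.round(2),'xmax',r[:,0].max().round(3),'zmax',r[:,2].max().round(3))
        if nm=='tall' and len(q):
            t=q[q[:,2]>.088]; print('  top',t.min(0).round(3),t.max(0).round(3)); print(cv2.minAreaRect(t[:,:2].astype(np.float32)))
# rail A corners in w1 
w=load('w1.npz')
im=ortho(w,.015,.43,.70,-.47,-.33,.00035); cv2.imwrite('pics/rA.png',im[:,:,::-1])
E
```

```text
w1.npz bigcarton [ 0.286 -0.468  0.05 ] [ 0.424 -0.178  0.127] 50390
  y -0.47 xmax 0.397 zmax 0.127
  y -0.44 xmax 0.419 zmax 0.106
  y -0.41 xmax 0.42 zmax 0.087
  y -0.38 xmax 0.421 zmax 0.088
  y -0.35 xmax 0.422 zmax 0.087
  y -0.32 xmax 0.423 zmax 0.088
  y -0.29 xmax 0.423 zmax 0.088
  y -0.26 xmax 0.424 zmax 0.087
  y -0.23 xmax 0.424 zmax 0.089
  y -0.2 xmax 0.424 zmax 0.105
w1.npz tall [ 0.616 -0.496  0.05 ] [ 0.684 -0.427  0.098] 5764
  top [ 0.616 -0.496  0.088] [ 0.684 -0.427  0.098]
((0.6501356959342957, -0.4612187147140503), (0.06044371426105499, 0.0621923953294754), 8.494955062866211)
w4.npz bigcarton [ 0.336 -0.465  0.05 ] [ 0.423 -0.27   0.123] 45870
  y -0.47 xmax 0.419 zmax 0.123
  y -0.44 xmax 0.42 zmax 0.106
  y -0.41 xmax 0.421 zmax 0.087
  y -0.38 xmax 0.422 zmax 0.087
  y -0.35 xmax 0.422 zmax 0.087
  y -0.32 xmax 0.423 zmax 0.087
  y -0.29 xmax 0.423 zmax 0.081
w4.npz tall [ 0.616 -0.495  0.05 ] [ 0.684 -0.427  0.097] 16019
  top [ 0.616 -0.495  0.088] [ 0.684 -0.427  0.097]
((0.6500951051712036, -0.46098092198371887), (0.06115006282925606, 0.061625897884368896), 9.005362510681152)
```

View pics/rA.png

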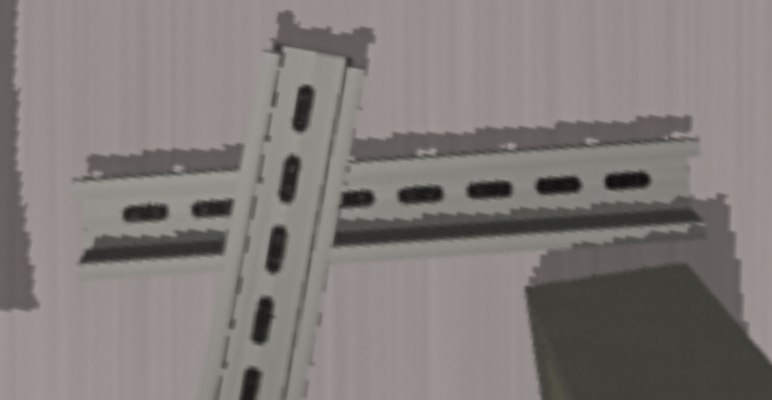

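Rail A's middle is at (0.566, -0.403), yaw 3.8°, length 219 mm. carton_tall begins at x of 0.616, so I'll grip 20 mm short of the middle, towards -x. Moving there for a check view.

Request:
move_arm --targets '[0,0,7,-0.8,-2.6,0,61,0,0,7,-0.8,-2.6,0,61,0,0,7,-0.8,-2.6,0,61,0,0,7,-0.8,-2.6,0,61,0,0,7,-0.8,-2.6,0,61,0,0,7,-0.8,-2.6,0,61,0,0,7,-0.8,-2.6,0,61,0,0,7,-0.8,-2.6,0,61]'

```text
clock: 17.07
tcp_pos: [0.5619, -0.2496, 0.2192]
tool_rot: [0.897, 0.441, -0.0, -0.0]
ft_force: [-0.6, -0.2, 0.9]
width: 0.0521
```

Request:
move_arm --targets '[0,0,7,-0.8,-2.6,0,61,0,0,7,-0.8,-2.6,0,61,0,0,7,-0.7,-2.5,0,61,0,0,7,-0.5,-2.5,0,61,0,0,7,0,-2.5,0,61,0,0,6.9,0,-2.5,0,61,0,0,0,0,0,0,61,0,0,0,0,0,0,61]'

```text
clock: 17.73
tcp_pos: [0.5342, -0.4019, 0.2184]
tool_rot: [0.684, 0.73, 0.0, -0.001]
ft_force: [0.3, 1.5, -0.3]
width: 0.0517
```

Request:
move_arm --targets '[0,0,0,0,0,0,61,0,0,0,0,0,0,61]'

```text
clock: 17.9
tcp_pos: [0.5345, -0.4003, 0.2194]
tool_rot: [0.683, 0.731, 0.0, -0.0]
ft_force: [-0.7, 0.2, 0.3]
width: 0.0522
```

```bash
python3 - <<'E'
from h import *
from rig import robot
w=cap('wrist','w17.npz'); cv2.imwrite('pics/w17.png',w['p'][:,:,::-1])
o=robot.observe(); print(o['tcp_pos'],np.degrees(np.arctan2(*Ro.from_quat(o['tool_rot']).as_matrix()[1::-1,0])),o['clock'],o['qpos'])
im=ortho(w,.015,.43,.70,-.50,-.30,.00035); cv2.imwrite('pics/w17o.png',im[:,:,::-1])
E
```

```text
[ 0.53449363 -0.40042036  0.21965051] 93.89398267328953 17.95 [-6.43092147e-01  5.96897151e-01  5.14732928e-01  1.48903321e+00
  2.85894005e-04 -7.11055051e-01]
```

View pics/w17.png

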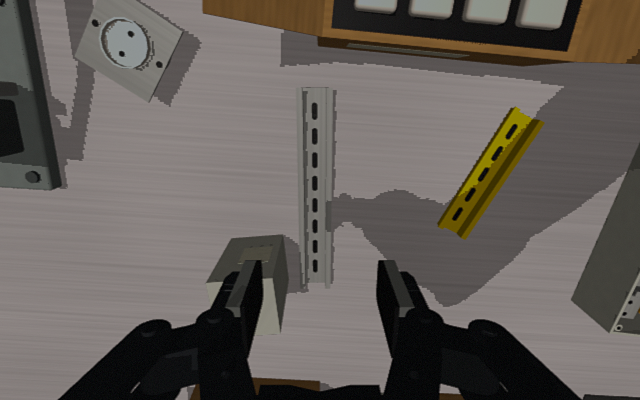

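View pics/w17o.png

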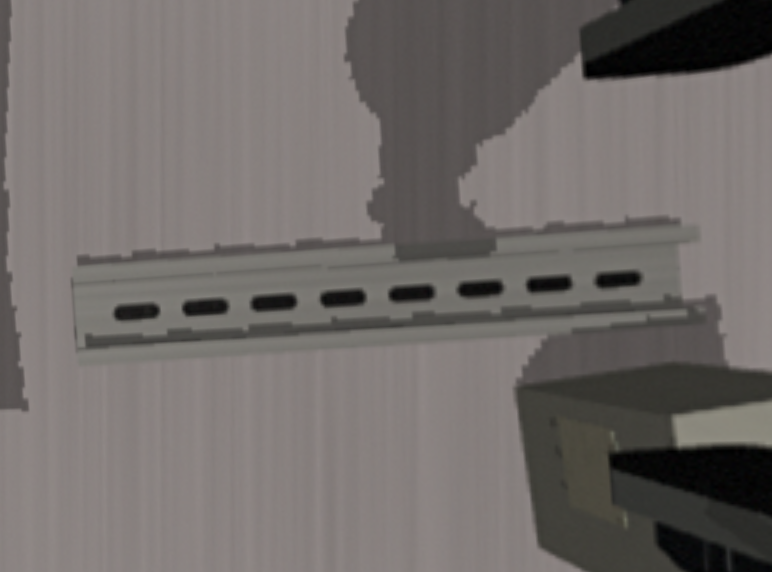

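This agrees with the earlier reading: rail A at (0.565, -0.403), 3.9°. Descending to 20 mm short of the middle.

Request:
move_arm --targets '[0,0,0,0.5,-0.2,-3.5,61,0,0,0,0.5,-0.2,-4,61,0,0,0,0,0,-4,61,0,0,0,0,0,-3.5,61,0,0,0,0,0,0,61,0,0,0,0,0,0,61,0,0,0,0,0,0,61]'

```text
clock: 18.53
tcp_pos: [0.5454, -0.4064, 0.0722]
tool_rot: [0.683, 0.73, 0.0, 0.002]
ft_force: [0.6, 0.3, 1.0]
width: 0.0521
```

```bash
python3 - <<'E'
from h import *
from rig import robot
w=cap('wrist','w18.npz'); cv2.imwrite('pics/w18.png',w['p'][:,:,::-1])
o=robot.observe(); print(o['tcp_pos'],np.degrees(np.arctan2(*Ro.from_quat(o['tool_rot']).as_matrix()[1::-1,0])),o['clock'])
E
```

```text
[ 0.54601943 -0.40713589  0.07332394] 93.82936820664344 18.5833
```

View pics/w18.png

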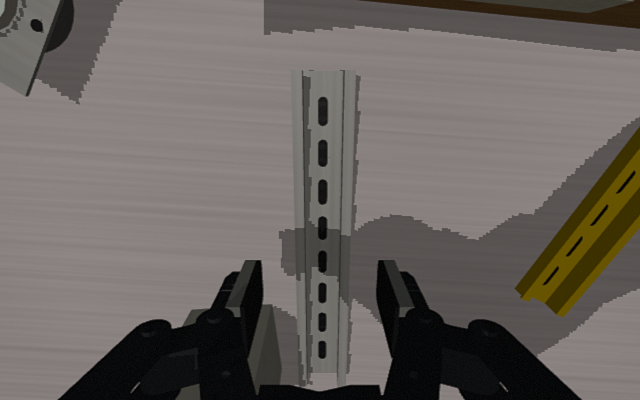

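Request:
move_arm --targets '[0,0,0,0,0.2,-2.5,61,0,0,0,0,0,-2,61,0,0,0,0,0,-1,61,0,0,0,0,0,-0.5,61,0,0,0,0,0,0,61,0,0,0,0,0,0,61,0,0,0,0,0,0,61]'

```text
clock: 19.17
tcp_pos: [0.545, -0.4051, 0.0115]
tool_rot: [0.683, 0.73, 0.0, 0.002]
ft_force: [0.7, -1.1, 0.3]
width: 0.0518
```

Request:
move_arm --targets '[0,0,0,0,0,-0.5,61,0,0,0,0,0,0,61,0,0,0,0,0,0,61]'

```text
clock: 19.42
tcp_pos: [0.5438, -0.4041, 0.0046]
tool_rot: [0.683, 0.73, -0.0, -0.0]
ft_force: [-0.1, -0.1, 0.5]
width: 0.0519
```

Request:
move_arm --targets '[0,0,0,0,0,0,45,0,0,0,0,0,0,25,0,0,0,0,0,0,0,0,0,0,0,0,0,0,0,0,0,0,0,0,0,0,0,0,0,0,0,0]'

```text
clock: 19.92
tcp_pos: [0.5441, -0.4043, 0.0051]
tool_rot: [0.683, 0.73, 0.0, 0.0]
ft_force: [-1.2, 1.0, 4.1]
width: 0.0322
```

Request:
move_arm --targets '[0,0,0,0,0,0.5,0,0,0,0,0,0,1.5,0,0,0,0,0,0,3,0,0,0,0,0,0,4,0,0,0,0,0,0,4,0,0,0,0,0,0,4,0,0,0,0,0,0,2,0,0,0,0,0,0,0,0]'

```text
clock: 20.58
tcp_pos: [0.5463, -0.406, 0.2017]
tool_rot: [0.683, 0.73, 0.001, 0.006]
ft_force: [-0.3, 0.3, -1.6]
width: 0.032
```

Request:
move_arm --targets '[0,0,0,0,0,0,0,0,0,0,0,0,0,0,0,0,0,0,0,0,0]'

```text
clock: 20.83
tcp_pos: [0.5426, -0.4032, 0.1913]
tool_rot: [0.683, 0.73, -0.0, -0.003]
ft_force: [-0.9, 0.1, -2.0]
width: 0.0318
```

```bash
python3 - <<'E'
from h import *
from rig import robot
w=cap('wrist','w19.npz'); cv2.imwrite('pics/w19.png',w['p'][:,:,::-1])
o=robot.observe(); print(o['tcp_pos'],np.degrees(np.arctan2(*Ro.from_quat(o['tool_rot']).as_matrix()[1::-1,0])),o['clock'],o['width'],o['moment'])
E
```

```text
[ 0.54267034 -0.40326649  0.19138623] 93.7992621578914 20.8833 0.031865020059941344 [-0.01206669  0.0073619  -0.00908574]
```

View pics/w19.png

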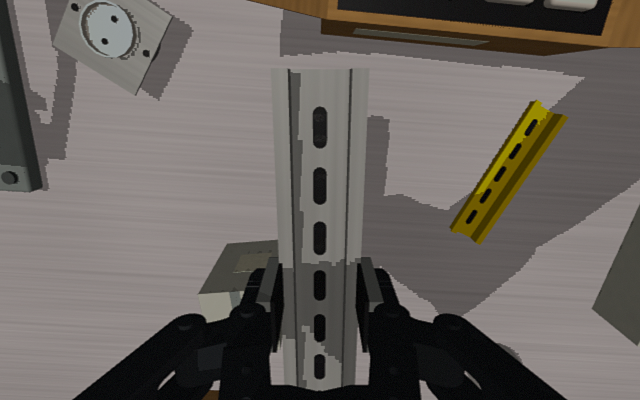

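Request:
move_arm --targets '[0,0,-7,-0.3,3.4,0,0,0,0,-7,-0.3,3.4,0,0,0,0,-7,-0.3,3.4,0,0,0,0,-7,-0.3,3.4,0,0,0,0,-7,-0.3,3.4,0,0,0,0,-7,-0.3,3.4,0,0,0,0,-7,-0.3,3.4,0,0,0,0,-7,-0.3,3.4,0,0]'

```text
clock: 21.55
tcp_pos: [0.5185, -0.1303, 0.1929]
tool_rot: [0.947, 0.321, -0.001, -0.001]
ft_force: [0.6, 0.8, -2.1]
width: 0.0319
```

Request:
move_arm --targets '[0,0,-7,-0.3,3.4,0,0,0,0,-7,-0.3,3.4,0,0,0,0,-7,-0.3,3.4,0,0,0,0,-7,-0.3,3.3,0,0,0,0,-7,-0.2,3.2,0,0,0,0,-6.9,-0.2,3.2,0,0,0,0,0,0,0,-2,0,0,0,0,0,0,-3,0]'

```text
clock: 22.22
tcp_pos: [0.5058, 0.0671, 0.1457]
tool_rot: [1.0, -0.03, 0.003, -0.001]
ft_force: [1.1, -0.6, -2.9]
width: 0.0318
```

Request:
move_arm --targets '[0,0,0,0,0,-3,0,0,0,0,0,0,-2,0,0,0,0,0,0,0,0,0,0,0,0,0,0,0,0,0,0,0,0,0,0,0,0,0,0,0,0,0]'

```text
clock: 22.72
tcp_pos: [0.5055, 0.0647, 0.0961]
tool_rot: [0.999, -0.032, 0.001, -0.0]
ft_force: [0.3, -0.6, -0.8]
width: 0.032
```

```bash
python3 - <<'E'
from h import *
from rig import robot
w=cap('wrist','w20.npz'); cv2.imwrite('pics/w20.png',w['p'][:,:,::-1])
o=robot.observe(); print(o['tcp_pos'],np.degrees(np.arctan2(*Ro.from_quat(o['tool_rot']).as_matrix()[1::-1,0])),o['clock'],o['width'],o['ft_force'])
crop(w,170,0,470,140,1.7,'pics/x20.png')
E
```

```text
[0.50555402 0.06465927 0.09620776] -3.6486622013640515 22.7667 0.031767635440389755 [ 0.47628775  0.31523127 -2.02221751]
```

View pics/w20.png

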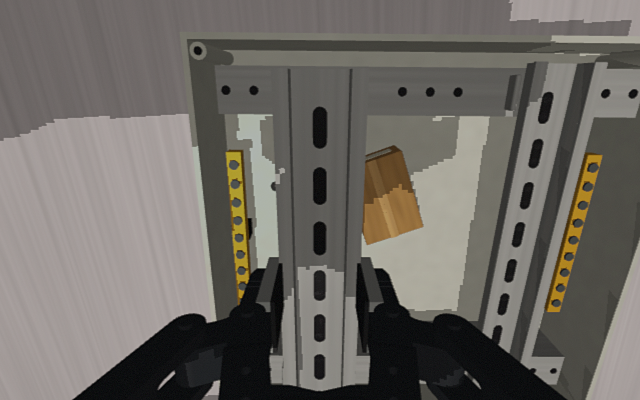

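View pics/x20.png

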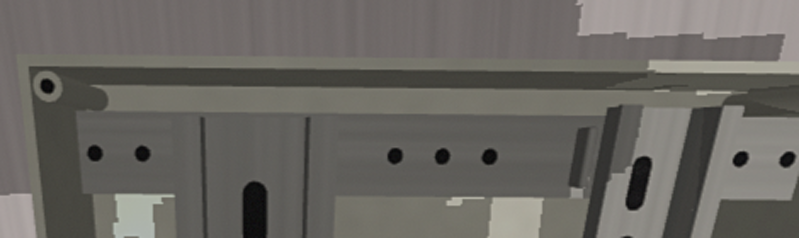

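```bash
python3 - <<'E'
from h import *
w=load('w20.npz')
Rct=np.array([[1,0,0],[0,.9453,.326],[0,-.326,.9453]]); ct=np.array([.0004,-.0831,-.1429])
def tool(u,v,d):
    r=Rct@np.array([(u-w['cx'])/w['fx'],(v-w['cy'])/w['fy'],1]); return ct+r*(d-ct[2])/r[2]
z=.096
print('hole',tool(430,92,z-.042),tool(315,91,z-.042),'rail end',tool(320,68.5,-.0095),tool(272,69,-.0095),tool(369,69,-.0095))
E
```

```text
hole [ 0.06015945 -0.07824169  0.054     ] [-0.00189563 -0.07875568  0.054     ] rail end [ 0.00066573 -0.08783076 -0.0095    ] [-0.01652952 -0.08766351 -0.0095    ] [ 0.01821944 -0.08766351 -0.0095    ]
```

Corrections needed: yaw -0.45°, x -3 mm, y +5.5 mm. I'll apply them, lower some of the way and look again.

Request:
move_arm --targets '[0,0,-0.45,-0.3,0.55,0,0,0,0,0,0,0,-1,0,0,0,0,0,0,-1,0,0,0,0,0,0,0,0,0,0,0,0,0,0,0,0,0,0,0,0,0,0,0,0,0,0,0,0,0,0,0,0,0,0,0,0]'

```text
clock: 23.43
tcp_pos: [0.5014, 0.0701, 0.0748]
tool_rot: [0.999, -0.036, 0.0, -0.0]
ft_force: [0.0, 0.2, -2.6]
width: 0.0319
```

```bash
python3 - <<'E'
from h import *
from rig import robot
w=cap('wrist','w21.npz'); cv2.imwrite('pics/w21.png',w['p'][:,:,::-1])
o=robot.observe(); print(o['tcp_pos'],np.degrees(np.arctan2(*Ro.from_quat(o['tool_rot']).as_matrix()[1::-1,0])),o['clock'],o['width'],o['ft_force'])
crop(w,170,0,470,140,1.7,'pics/x21.png')
E
```

```text
[0.50139075 0.07009585 0.07479842] -4.086777002517544 23.4833 0.03186504859494068 [-0.04654458 -0.01143222 -1.57967422]
```

View pics/x21.png

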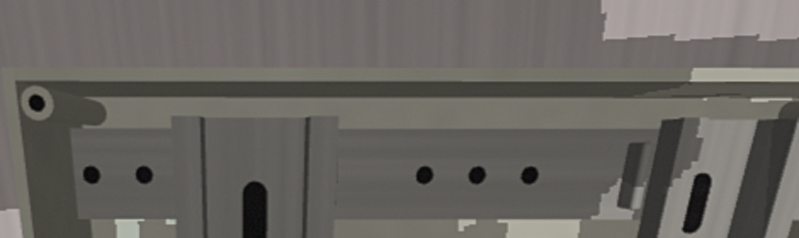

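```bash
python3 - <<'E'
from h import *
w=load('w21.npz')
Rct=np.array([[1,0,0],[0,.9453,.326],[0,-.326,.9453]]); ct=np.array([.0004,-.0831,-.1429])
def tool(u,v,d):
    r=Rct@np.array([(u-w['cx'])/w['fx'],(v-w['cy'])/w['fy'],1]); return ct+r*(d-ct[2])/r[2]
z=.0748
print('hole',tool(450,103,z-.042),'rail end',tool(320,69,-.0095),'wall inner rim',tool(370,81/1.7,z-.06))
E
```

```text
hole [ 0.0639806 -0.073665   0.0328   ] rail end [ 0.00066584 -0.08766351 -0.0095    ] wall inner rim [ 0.02149457 -0.09678711  0.0148    ]
```

It's 1 mm off in x and in y, so I'll correct both and lower further.

Request:
move_arm --targets '[0,0,0,0.12,0.1,0,0,0,0,0,0,0,-0.6,0,0,0,0,0,0,-0.6,0,0,0,0,0,0,0,0,0,0,0,0,0,0,0,0,0,0,0,0,0,0,0,0,0,0,0,0,0]'

```text
clock: 24.07
tcp_pos: [0.5024, 0.0711, 0.0626]
tool_rot: [0.999, -0.036, 0.0, -0.0]
ft_force: [-0.3, -0.1, 0.0]
width: 0.0319
```

```bash
python3 - <<'E'
from h import *
from rig import robot
w=cap('wrist','w22.npz'); cv2.imwrite('pics/w22.png',w['p'][:,:,::-1])
o=robot.observe(); print(o['tcp_pos'],np.degrees(np.arctan2(*Ro.from_quat(o['tool_rot']).as_matrix()[1::-1,0])),o['clock'],o['width'],o['ft_force'])
crop(w,170,0,470,140,1.7,'pics/x22.png')
s=cap('side','s22.npz'); crop(s,290,130,130,110,6,'pics/s22.png')
E
```

```text
[0.50247056 0.07113662 0.06268338] -4.084015660611067 24.1167 0.031815813038704864 [-0.36217963 -0.03839961 -2.54902899]
```

View pics/x22.png

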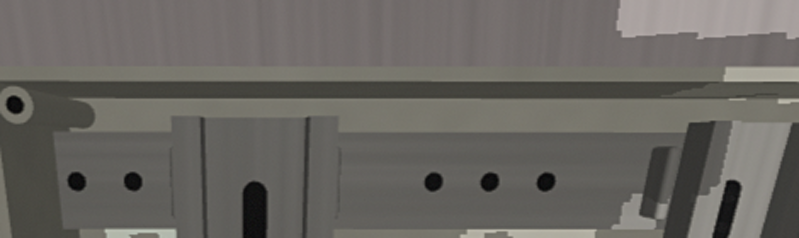

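View pics/s22.png

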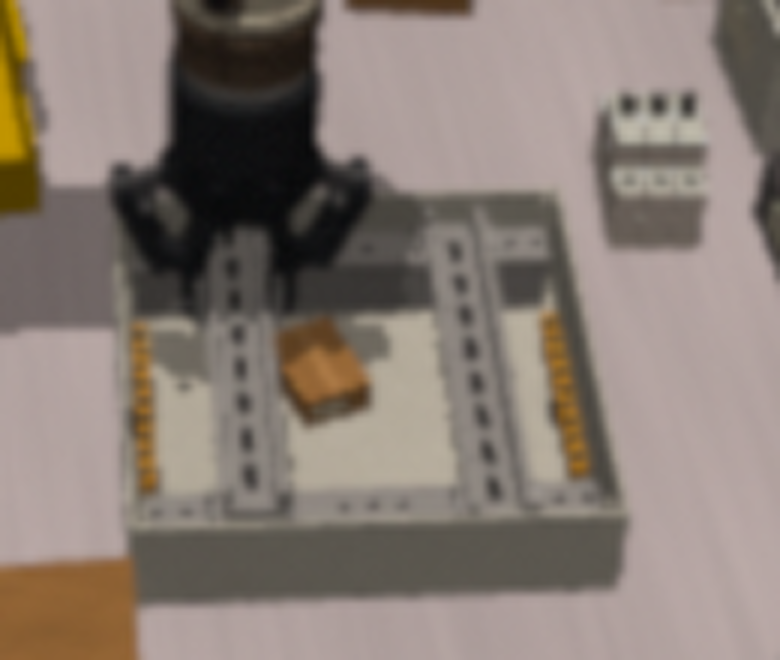

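```bash
python3 - <<'E'
from h import *
w=load('w22.npz')
Rct=np.array([[1,0,0],[0,.9453,.326],[0,-.326,.9453]]); ct=np.array([.0004,-.0831,-.1429])
def tool(u,v,d):
    r=Rct@np.array([(u-w['cx'])/w['fx'],(v-w['cy'])/w['fy'],1]); return ct+r*(d-ct[2])/r[2]
z=.0626
print('hole',tool(450,106.8,z-.042),'rail end',tool(320,69,-.0095),'wall inner rim',tool(370,81/1.7,z-.06))
E
```

```text
hole [ 0.05976935 -0.07265875  0.0206    ] rail end [ 0.00066584 -0.08766351 -0.0095    ] wall inner rim [ 0.01986265 -0.09572824  0.0026    ]
```

Request:
move_arm --targets '[0,0,0,0,0,-0.4,0,0,0,0,0,0,-0.4,0,0,0,0,0,0,-0.3,0,0,0,0,0,0,-0.1,0,0,0,0,0,0,0,0,0,0,0,0,0,0,0,0,0,0,0,0,0,0]'

```text
clock: 24.75
tcp_pos: [0.5024, 0.0711, 0.0506]
tool_rot: [0.999, -0.036, 0.0, -0.0]
ft_force: [0.3, -0.0, -1.9]
width: 0.0321
```

The gap to the wall is 8.1 mm, and row mid and rail mid agree (22.3 mm each). I'll creep down to contact.

Request:
move_arm --targets '[0,0,0,0,0,-0.1,0,0,0,0,0,0,-0.1,0,0,0,0,0,0,0,0,0,0,0,0,0,0,0]'

```text
clock: 25.08
tcp_pos: [0.5023, 0.0711, 0.0485]
tool_rot: [0.999, -0.036, -0.0, -0.0]
ft_force: [-0.5, -0.2, -1.7]
width: 0.0322
```

Request:
move_arm --targets '[0,0,0,0,0,-0.1,0,0,0,0,0,0,0,0,0,0,0,0,0,0,0]'

```text
clock: 25.33
tcp_pos: [0.5023, 0.0711, 0.0475]
tool_rot: [0.999, -0.036, -0.0, 0.0]
ft_force: [-0.1, -0.2, -1.1]
width: 0.0318
```

Request:
move_arm --targets '[0,0,0,0,0,-0.1,0,0,0,0,0,0,0,0,0,0,0,0,0,0,0]'

```text
clock: 25.58
tcp_pos: [0.5025, 0.0711, 0.047]
tool_rot: [0.999, -0.036, 0.0, -0.0]
ft_force: [-0.9, -0.5, 4.6]
width: 0.032
```

Contact is +4.6 N at z = 47 mm, as expected. Releasing.

Request:
move_arm --targets '[0,0,0,0,0,0,40,0,0,0,0,0,0,48,0,0,0,0,0,0,56,0,0,0,0,0,0,56,0,0,0,0,0,0.5,56,0,0,0,0,0,2,56,0,0,0,0,0,3,56,0,0,0,0,0,4,61]'

```text
clock: 26.25
tcp_pos: [0.4999, 0.0708, 0.1403]
tool_rot: [0.999, -0.036, -0.003, 0.001]
ft_force: [0.5, 0.9, 0.4]
width: 0.0519
```

Request:
move_arm --targets '[0,0,0,0.5,0,4,61,0,0,0,1,-2,4,61,0,0,0,2,-3.5,0,61,0,0,0,2,-3.5,0,61,0,0,0,0,-3,0,61,0,0,0,0,0,0,61,0,0,0,0,0,0,61,0,0,0,0,0,0,61]'

```text
clock: 26.92
tcp_pos: [0.556, -0.0468, 0.2179]
tool_rot: [0.999, -0.036, -0.0, -0.0]
ft_force: [0.7, 1.0, 0.1]
width: 0.0521
```

```bash
python3 - <<'E'
from h import *
from rig import robot
w=cap('wrist','w23.npz'); cv2.imwrite('pics/w23.png',w['p'][:,:,::-1])
s=cap('side','s23.npz'); cv2.imwrite('pics/s23.png',s['p'][:,:,::-1])
c=cap('scene','c23.npz'); cv2.imwrite('pics/c23.png',c['p'][:,:,::-1])
o=robot.observe(); print(o['tcp_pos'],o['clock'],o['ft_force'])
crop(w,200,0,240,200,3.3,'pics/x23.png')
E
```

```text
[ 0.55613507 -0.045812    0.21801346] 27.0667 [ 0.96995584  0.25228507 -0.23916691]
```

View pics/w23.png

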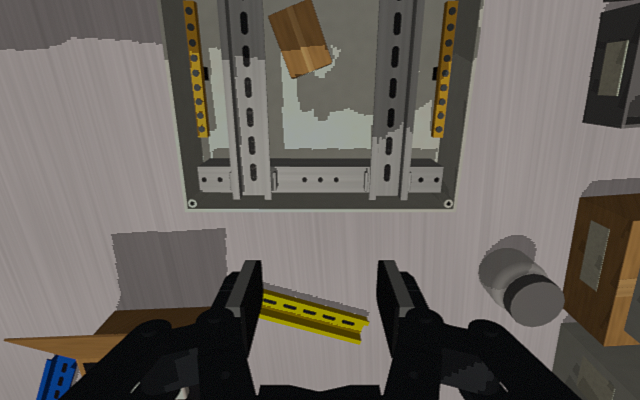

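View pics/s23.png

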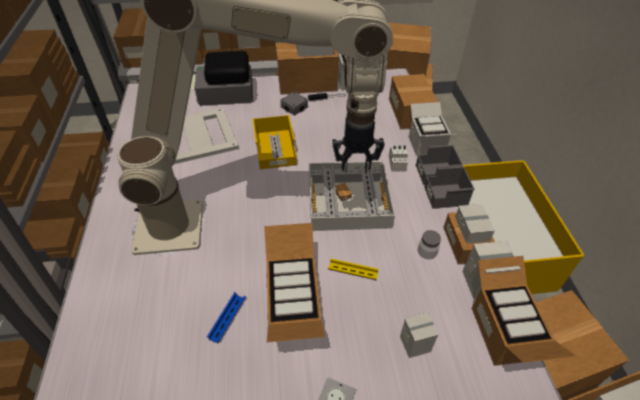

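View pics/c23.png

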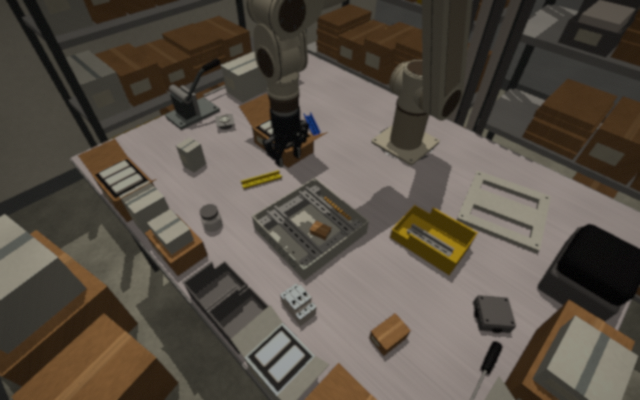

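```bash
python3 - <<'E'
from h import *
w=load('w23.npz'); crop(w,170,130,300,90,2.6,'pics/x24.png')
from box import c,R
W=world(w); 
B=(W[...,:2]-c)@R; z=W[...,2]; ok=w['d']>0
for nm,x0 in(('near',-.0625),('far',.0625)):
    m=ok&(abs(B[...,0]-x0)<.025)&(abs(B[...,1])<.115)&(z>.052)&(z<.065)
    q=B[m]; print(nm,'flange z',np.percentile(z[m],[5,50,95]).round(4),'x',q[:,0].min().round(4),q[:,0].max().round(4),'ymin',np.percentile(q[:,1],.5).round(4))
    for y in(-.10,-.06,-.02,.02):
        k=m&(abs(B[...,1]-y)<.008)
        if k.sum(): print('  y',y,'z',np.median(z[k]).round(4),'xmid',((B[k][:,0].min()+B[k][:,0].max())/2).round(4))
E
```

```text
near flange z [0.0549 0.0572 0.0584] x -0.081 -0.0454 ymin -0.1085
  y -0.1 z 0.0572 xmid -0.0632
  y -0.06 z 0.0572 xmid -0.0631
  y -0.02 z 0.0572 xmid -0.0631
  y 0.02 z 0.0572 xmid -0.0632
far flange z [0.0547 0.0572 0.0584] x 0.044 0.0801 ymin -0.1084
  y -0.1 z 0.0573 xmid 0.0615
  y -0.06 z 0.0571 xmid 0.0617
  y -0.02 z 0.0572 xmid 0.0619
  y 0.02 z 0.0571 xmid 0.062
```

View pics/x24.png

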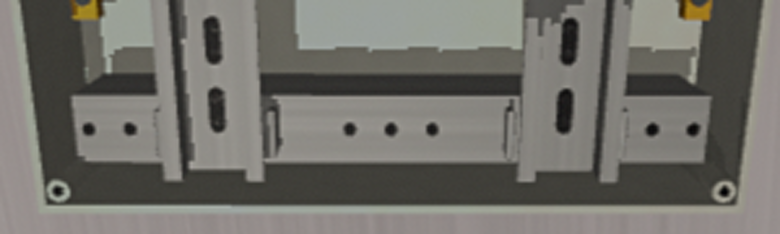

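Both rails are flat, with flange tops at 57.2 mm along their full length (57 expected). They are within 1 mm of the row middles and centred to about 1.5 mm. Handing in.

```bash
python3 - <<'E'
from rig import robot
print(robot.finish_job())
E
```

```text
the job is handed in; nothing more can be done
None
```

The job is done and handed in at about 27 s of the 72 s allowed. The grey offcut went into the stock bin first, because it lay on rail A. Rail B then went into the far row and rail A into the near row, each lowered until it touched at about 4.5 N before I let go.

- **Height:** the last wrist depth picture shows both rails flat, with flange tops at 57.2 mm along the part in view (57 expected).
- **Position:** both rails sit between the ears, within 1 mm of the row middles. The -y ends read 108.5 mm from the box middle (110 expected), which is within the 2 mm camera calibration.
- **+y ends:** these were out of view in the last picture. Before the final lowering I measured gaps of 8.1 and 8.2 mm there (8 expected).
- **Offcut:** it lay flat in the bin in the picture taken just after I let go.
- **Everything else:** nothing looks moved in the final side and scene pictures. I checked this by eye only.
- **One disagreement:** the first hover picture over the far row was about 3 mm off because the arm was still settling. I looked again once it was still and corrected before lowering.

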